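# Lift a bottle tray off the sloping rack and load the check bay

### The job

Slide the flat lifter under the tray of bottles on the sloping rack, lift the tray off on the lifter and run it into the check bay through the bay's open end, until it stands on the bay floor, fully home against the back stop. Then draw the lifter out and leave it standing flat on the bench. Never touch the tray with the gripper or arm, do not tip it over, and leave the carton and the two loose bottles where they stand.

Things in the scene. Friction and masses are not known exactly. Their poses are not given: they have to be found in the camera images.
- lifter_grip (a point): Centre of the 40 x 14 x 46 mm (x,y,z) black grip block of the flat lifter, a loose 140 g steel spatula standing on its blade; pinch across y. x points forward to the blade's tip, z up out of the blade. Underside of blade and foot: one plane 78 mm below this point. A 44 mm wide foot reaches 25 mm behind it. Read its place before gripping.
- lifter_heel (a point): On the lifter, same axes: foot of the heel plate's front face, at blade underside level, 20 mm ahead of and 78 mm below lifter_grip. The heel is 54 mm wide and 30 mm high; a tray can rest against it or be pushed by it. From here the flat blade, 3 mm thick and 54 mm wide, reaches 92 mm forward to its tip.
- tray: Flat grey tray, six white bottles fixed in it, 110 to 220 g. Origin: centre of underside at runner feet; z up out of it; on the rack x points up the slope. Plate 84 mm (x) by 120 mm (y), 12 to 17 mm above origin. Two runners along x, 12 mm wide and high, at y = -54 and 54: a passage 96 mm wide, 12 mm high is open below. Bottles within 28 mm in x, 42 mm in y, tops at 64 mm.
- rack: Fixed sloping steel rack, 156 mm wide. Origin: bench level under it, z up, x to its high side. The surface climbs 25 degrees towards x; its low edge is 80 mm high, 60 mm before the origin, open in front and above. Near it two stops, 7 mm high, beyond 37 mm either side of the middle line, hold the tray's runners; the lifter passes between. Side rims 8 mm high.
- bay_home (a point): Where the tray's origin comes when fully home in the check bay, a fixed aluminium channel: on its floor, 12 mm above the bench. z up, x points inward to the back stop, whose face is 42 mm ahead. Channel 134 mm wide between walls; lips overhang 17 mm inward from each wall, underside 29 mm and top 33 mm above the floor, so the tray cannot enter from above.
- bay_mouth (a point): Middle of the open end of the bay, at floor level and with the axes of bay_home, 63 mm before it: floor and walls begin here, the lips 5 mm further in. Splayed guide plates, 42 mm high over the bench, widen the mouth and reach 35 mm out from here. The back stop is 45 mm high, the grey housing behind it 60 mm, both from the bench.
- carton: Loose bystander: plain cardboard carton 60 x 90 x 50 mm, origin at the centre of its underside.
- bottle_a: Loose bystander: white bottle, 40 mm in diameter, 75 mm high, origin at the centre of its underside.
- bottle_b: Another loose bystander bottle like bottle_a.
Not all that is in view belongs to the job. What is shaped like the part that bears lifter_grip but brown or turquoise is not meant.

How it is judged (in metres and radians):
On the way:
1. the tray is lifted clear of the rack, resting on the lifter's blade (contact force between tray and rack below 0.05 N and distance between lifter_grip and tray below 0.14 m and height (world z) of tray above 0.05 m), for 0.3 s.
At the end, for the whole second after the job is handed in: The tray stands level on the bay floor, at rest, within 8 mm of the back stop and between the side walls; the lifter has been drawn out and stands flat on the bench (its grip 72 to 83 mm above it, within 4.5 degrees of upright) (x of tray in the frame of bay_home between -0.008 and 0.006 m and y of tray in the frame of bay_home between -0.011 and 0.011 m and z of tray in the frame of bay_home between -0.004 and 0.004 m and angle between tray's own z axis and vertical below 0.06 rad and linear speed of tray below 0.02 m/s and height (world z) of lifter_grip between 0.072 and 0.083 m and angle between lifter_grip's own z axis and vertical below 0.08 rad); the robot touches nothing.
It fails at once if the gripper touches the tray (contact force between the fingers and tray above 0.5 N).
It fails at once if the arm touches the tray (contact force between the arm and tray above 0.5 N).
It fails at once if the tray is tipped over (angle between tray's own z axis and vertical above 0.9 rad).
It fails at once if the carton or a loose bottle is moved more than 25 mm (distance of any of carton, bottle_a, bottle_b from where it was at the start of the episode above 0.025 m).
It also fails if it takes over 72 s, if anything falls off the work surface, if the arm or the gripper's body presses on something with over 40 N, if the wrist force passes 120 N, or if a joint passes its speed limit or range.

### The arm

A 7-joint arm with a two-finger parallel gripper is mounted at the origin on the work surface. World frame = base frame: x ahead of the robot, y to its left, z up, the work surface at z = 0. Lengths are in m, angles in degrees, forces in N, time in s.
With the tool pointing down it reaches from about 0.425 to 0.875 m from the base axis. Payload 4.7 kg.
Tool frame: the origin (TCP) lies at the very end of the fingers, on their centre line; the grasp point (between the pads) lies 19 mm behind it; z points along the fingers, y is the direction in which the jaws open and shut (so a half turn about z gives the same grasp; the last joint's range is limited). The gripper opens to 87 mm and grips with 3 to 60 N. Pads are 19 mm wide; open, the fingers measure 117 mm over their backs; the gripper's body (75 mm by 190 mm) begins 51 mm behind the grasp point.
Start: joints at [66.182, 18.392, -4.016, 83.108, 1.295, 78.541, -3.26], TCP at [0.271, -0.591, 0.223] pointing down, gripper open.
Joint ranges: [-163.93, 163.93], [-17.29, 119.83], [-79.2, 71.16], [3.27, 140.29], [-89.18, 269.18], [5.43, 117.66], [-154.24, 154.24]. Speed limits (degrees/s): [147.25, 147.25, 180, 180, 180, 180, 180].

### API

Orientations are given as [roll, pitch, yaw] about the fixed x, y, z axes, in that order (R = Rz(yaw) Ry(pitch) Rx(roll)).
In Python, from cell import * gives the robot as it stands.
- The arm moves only by the tool arm_command, never from a script. Its argument "targets" is a list that holds one entry, the list of rows, each a list of 7 numbers: the shift along the tool's x, y, z in m, then the turn, a rotation vector about the tool's x, y, z in degrees, then the gripper's target within -1 to 1 (shut at 1, half-way at 0, fully open at -1). In form: [[[tx, ty, tz, rx, ry, rz, claw], ...]]. A call has 1 to 10 rows; each row is the pose to reach, as a shift and turn from the pose commanded when the call began, along the tool's axes at that moment; what a row does not reach only later rows make up. A row lasts 1/10 s, in which the tool goes at most 50 mm and 8.59 degrees, less where a joint would pass 70% of its speed; a pose out of reach is approached as far as the arm can. A call with a gripper value outside its range is refused whole. The fingers move at their own pace and stop on an object; "newtons" is the grip in N (left out, the last holds). Time passes only in rows, so rows that repeat a pose let the fingers close. It gives the time, the measured TCP pose, the force and the opening at its end, in the units of the state.
- get_obs(): the state, without advancing time (a new reading comes with each control period).
- read_camera(name): name is "side" or "top"; returns a dict with "img" (420x560x3 uint8, red, green, blue), "z_map" (420x560 float32, m along the optical axis (not along the pixel's ray), 0 where there is no reading), "K" (3x3 intrinsics, pixels), "origin" and "attitude" of the camera in the world. Camera axes: x right, y down, z forward; pixel columns grow to the right and rows downward; lengths in m; the calibration is good to about 2 mm. A picture is of the moment at which its call begins.
- sign_off(): hands the job in, once; it reports no verdict.
Trained networks look in the newest picture that a camera, given by its name, has taken for a name from the list of things; names that differ only in an ending like _2 or _b are one class to them, and where a whole thing is asked for, a point or a joint stands for the part that bears it (a point fixed in the world has none). Each returns a list of dicts, best first, with "conf" (0 to 1); they miss things now and then, are a little off and sometimes report something else, mostly with a low value. They report only what shows in the picture. A call takes as long as a camera call. They do not tell look-alikes from the thing itself.
- search_frame(thing, camera): "position" ([column, row] in pixels, amid what is visible of it).
The state is a dict: "time_s": time; "qpos": joint angles; "joint_velocities": joint speeds; "effort": joint torques, N m; "tool_pos": TCP position; "tool_rot": TCP orientation; "force": force on the tool from outside, world axes, zero at the start; "wrist_torque": the same for the moment, N m; "grip_width": finger opening in m.
Only numpy, scipy, OpenCV 4.12 (cv2) and the standard library are available. Lean on these libraries where they do the work, as an engineer would, in place of code of your own. Each camera call takes 0.05 s, during which the arm holds its last target.

## Working session

There is one attempt and no reset: what is moved stays moved. The work goes in short steps, Python scripts to look and compute and a tool call to move; the robot and the scene stay as the last step left them, time stands still between calls to the robot, and variables do not carry over. Pictures are saved under pics/ and viewed, and the job is handed in when it is done.

Besides the shell and the picture viewer there is one more tool, called after ">>>" in YAML: its name, and indented under it one key for each argument. arm_command: Moves the arm, as the interface text tells. Its arguments: {"type":"object","properties":{"targets":{"type":"array","items":{"type":"array","items":{"type":"array","items":{"type":"number"}}}},"newtons":{"type":"number"}},"required":["targets"]}

```bash
ls; mkdir -p pics
cat > h.py <<'E'
from cell import *
import numpy as np, cv2
from scipy.spatial.transform import Rotation as R
def cam(n,save=None):
    c=read_camera(n)
    if save: cv2.imwrite('pics/'+save,c['img'][:,:,::-1])
    return c
def att(c):
    a=np.array(c['attitude'])
    return a if a.shape==(3,3) else R.from_euler('xyz',a,degrees=True).as_matrix()
def cloud(c):
    z=c['z_map'];K=np.array(c['K']);v,u=np.mgrid[:z.shape[0],:z.shape[1]]
    p=np.stack([(u-K[0,2])/K[0,0]*z,(v-K[1,2])/K[1,1]*z,z],-1)
    return p@att(c).T+np.array(c['origin'])
E
python3 - <<'E'
from h import *
for n in('side','top'):
    c=cam(n,n+'0.png');print(n,c['K'],c['origin'],c['attitude'])
    np.savez(n+'0.npz',P=cloud(c),img=c['img'],**{k:np.array(c[k]) for k in('K','origin','attitude','z_map')})
    for t in['lifter_grip','lifter_heel','tray','rack','bay_home','bay_mouth','carton','bottle_a']:
        P=cloud(c)
        for d in search_frame(t,n): 
            u,v=[int(round(x)) for x in d['position']];print(t,d['position'],round(d['conf'],2),P[v,u].round(3))
print(get_obs())
E
```

```text
pics
side [[408.61096591   0.         288.81893056]
 [  0.         408.61096591 210.40953216]
 [  0.           0.           1.        ]] [0.52350115 1.06685466 0.80548622] [-126.68275905   -0.93093186 -177.13415941]
lifter_grip [254.1, 210.2] 0.82 [0.674 0.027 0.026]
lifter_grip [358.7, 161.7] 0.76 [ 0.306 -0.344  0.005]
lifter_grip [325.5, 210.5] 0.58 [0.445 0.016 0.03 ]
lifter_grip [232.3, 169.7] 0.55 [ 0.791 -0.247  0.004]
lifter_heel [356.6, 161.4] 0.88 [ 0.315 -0.333  0.015]
lifter_heel [229.9, 171.2] 0.76 [ 0.799 -0.247 -0.   ]
lifter_heel [327.5, 209.3] 0.59 [0.438 0.013 0.032]
lifter_heel [254.4, 209.9] 0.56 [0.674 0.027 0.026]
tray [288.1, 145.6] 0.9 [ 0.578 -0.169  0.156]
rack [277.9, 165.0] 0.89 [ 0.621 -0.304  0.   ]
bay_home [263.1, 255.2] 0.58 [0.626 0.219 0.013]
bay_mouth [259.5, 252.2] 0.83 [0.636 0.205 0.01 ]
carton [211.2, 193.6] 0.71 [ 0.82  -0.022  0.047]
bottle_a [219.7, 202.1] 0.73 [0.783 0.018 0.045]
bottle_a [336.2, 316.4] 0.65 [0.434 0.455 0.054]
top [[438.93012392   0.         277.33939141]
 [  0.         438.93012392 203.68035634]
 [  0.           0.       
[... 907 characters left out ...]
0.434 0.07 ]
{'time_s': 0.9, 'qpos': array([66.18375929, 18.39056322, -4.01763129, 83.10782814,  1.29436853,
       78.53993935, -3.25976275]), 'joint_velocities': array([ 0.02250976, -0.00428135,  0.01773062, -0.00062506, -0.04762573,
        0.05233239, -0.03634287]), 'effort': array([ 5.72759945e-04, -4.91095090e+01, -4.02787244e-01, -3.12768030e+01,
       -6.38111075e-02,  3.35593417e-02,  9.38021884e-06]), 'tool_pos': array([ 0.27083382, -0.59091541,  0.22259973]), 'tool_rot': array([1.79993228e+02, 1.60824829e-03, 2.46266078e+01]), 'force': array([ 0.64619193, -0.77211445, -0.15364868]), 'wrist_torque': array([-0.00125757, -0.01941657, -0.01759715]), 'grip_width': 0.08716674992445163}
```

View pics/top0.png

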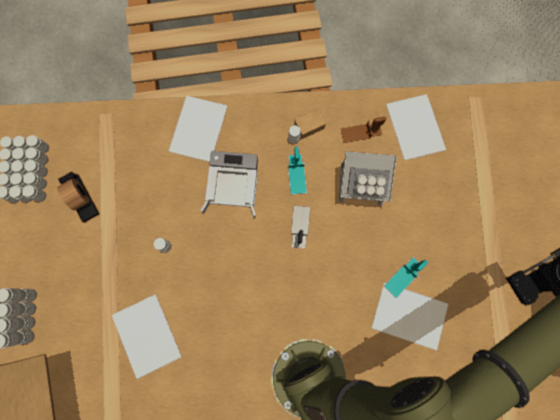

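View pics/side0.png

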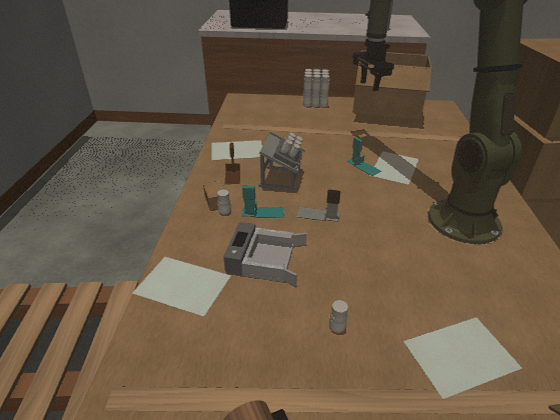

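Run:
```python
import cv2
a=cv2.imread('pics/top0.png')[90:300,130:430];cv2.imwrite('pics/top0c.png',cv2.resize(a,None,fx=2.66,fy=2.66,interpolation=2))
a=cv2.imread('pics/side0.png')[100:300,180:400];cv2.imwrite('pics/side0c.png',cv2.resize(a,None,fx=3,fy=3,interpolation=2))
```

```text
(no output)
```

View pics/top0c.png

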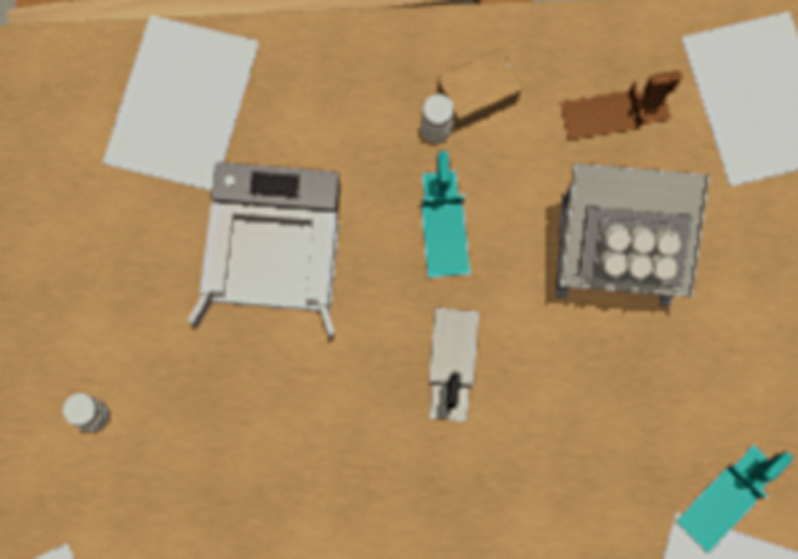

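View pics/side0c.png

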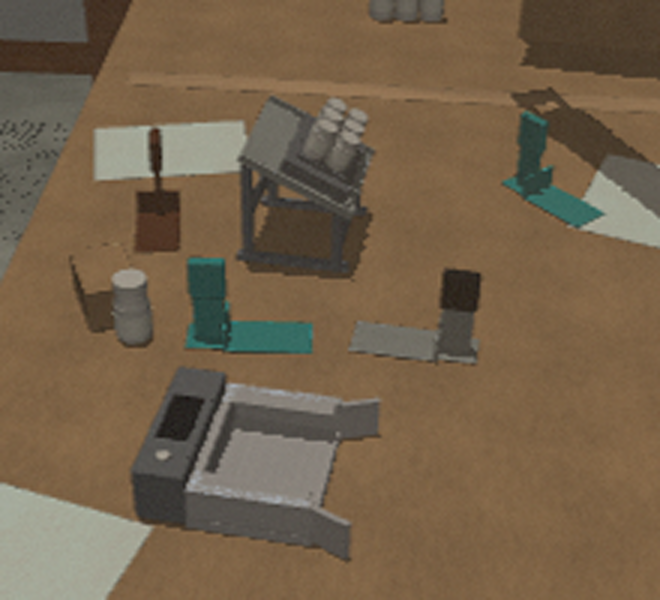

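The lifter meant is the grey one with the black grip, at top (299,226) and side (327,210). The look-alikes are turquoise at top (297,172) and (407,277), and brown at top (361,131). The crops confirm this. Rack and bay both open towards the robot (-x). Next I fit models to the depth data.

```bash
cat > fit.py <<'E'
import numpy as np
from scipy.optimize import least_squares
from scipy.spatial.transform import Rotation as R
def sdbox(p,b):
    c,h=np.array(b[0]),np.array(b[1]); p=p-c
    if len(b)>2: p=p@R.from_euler('y',b[2],degrees=True).as_matrix()
    q=np.abs(p)-h
    return np.linalg.norm(np.maximum(q,0),axis=1)+np.minimum(q.max(1),0)
def sd(p,boxes): return np.min([sdbox(p,b) for b in boxes],0)
def B(x0,x1,y0,y1,z0,z1): return ([(x0+x1)/2,(y0+y1)/2,(z0+z1)/2],[(x1-x0)/2,(y1-y0)/2,(z1-z0)/2])
mm=1e-3
def bx(*a): return B(*[v*mm for v in a])
LIFT=[bx(-20,20,-7,7,-23,23),bx(20,112,-27,27,-78,-75),bx(-25,20,-22,22,-78,-75),bx(17,20,-27,27,-78,-48),bx(-6,6,-5,5,-78,-23)] # grip frame
BAY=[bx(-63,42,-67,67,-12,0),bx(-63,42,67,71,-12,33),bx(-63,42,-71,-67,-12,33),bx(-58,42,50,67,29,33),bx(-58,42,-67,-50,29,33),bx(42,46,-71,71,-12,33),bx(46,90,-71,71,-12,48)]
def fitpl(P,boxes,x0,zfix=None,tol=.004):
    def f(v):
        z=v[3] if zfix is None else zfix
        q=(P-np.array([v[0],v[1],z]))@R.from_euler('z',v[2]).as_matrix()
        return sd(q,boxes)
    x=np.array(x0,float)
    r=least_squares(f,x,loss='soft_l1',f_scale=tol,x_scale=[.01,.01,.1,.01][:len(x)],diff_step=1e-4)
    return r.x,np.median(np.abs(r.fun)),r.cost
E
python3 - <<'E'
from fit import *
D={n:np.load(n+'0.npz') for n in('side','top')}
for n in D:
    P=D[n]['P'].reshape(-1,3);C=D[n]['img'].reshape(-1,3).astype(int);z=D[n]['z_map'].ravel()>0
    b=z&(abs(P[:,0]-.5)<.06)&(abs(P[:,1]-.2)<.05)
    print(n,'bench',P[b,2].mean(),P[b,2].std())
def crop(n,x0,x1,y0,y1,z0,z1):
    P=D[n]['P'].reshape(-1,3);z=D[n]['z_map'].ravel()>0
    m=z&(P[:,0]>x0)&(P[:,0]<x1)&(P[:,1]>y0)&(P[:,1]<y1)&(P[:,2]>z0)&(P[:,2]<z1);return P[m]
for n in D:
    p=crop(n,.37,.56,-.07,.07,.012,.12);print('lift',n,len(p),p.min(0).round(3),p.max(0).round(3))
    g=p[p[:,2]>.065];print(' grip mean',g.mean(0).round(4),g.min(0).round(3),g.max(0).round(3))
    p=crop(n,.5,.8,.07,.37,.02,.12);print('bay',n,len(p),p.min(0).round(3),p.max(0).round(3))
    p=crop(n,.45,.75,-.35,-.06,.07,.3);print('rack',n,len(p),p.min(0).round(3),p.max(0).round(3))
E
```

```text
side bench 0.003814712542058081 0.011265038710954483
top bench 0.0023173092429316458 0.008329582920921647
lift side 297 [ 0.407 -0.01   0.013] [0.448 0.033 0.104]
 grip mean [0.427  0.012  0.0858] [0.407 0.001 0.065] [0.446 0.019 0.104]
bay side 2083 [0.509 0.129 0.02 ] [0.727 0.322 0.064]
rack side 1229 [ 0.523 -0.302  0.07 ] [ 0.674 -0.123  0.171]
lift top 96 [ 0.407 -0.025  0.012] [0.449 0.025 0.106]
 grip mean [0.4251 0.0045 0.0967] [ 0.407 -0.005  0.065] [0.448 0.012 0.106]
bay top 1548 [0.508 0.127 0.02 ] [0.725 0.314 0.071]
rack top 2354 [ 0.522 -0.301  0.071] [ 0.676 -0.131  0.177]
```

Run:
```python
from h import *
for n in('top','side'):
    zs=np.array([cam(n)['z_map'] for _ in range(6)])
    print(n, 'temporal std',np.median(zs.std(0)), 'zeros',(zs==0).mean())
    c=cam(n);P=cloud(c|{'z_map':zs.mean(0)});P0=cloud(c)
    np.savez(n+'m.npz',P=cloud(c|{'z_map':np.median(zs,0)}),img=c['img'],K=c['K'],origin=c['origin'],attitude=c['attitude'])
    b=(abs(P[...,0]-.5)<.04)&(abs(P[...,1]-.1)<.03)
    print('bench',P[b][:,2].mean(),P[b][:,2].std(),P0[b][:,2].std())
    print(P[b][:,2][:12].round(4))
print(get_obs()['time_s'])
```

```text
top temporal std 0.0028401015 zeros 0.004019274376417234
bench 0.009707431715958321 0.04593934744205917 0.09613761944691643
[0.238  0.2385 0.2385 0.2403 0.2392 0.2381 0.2377 0.2406 0.2354 0.2373
 0.24   0.0017]
side temporal std 0.003018002 zeros 0.004036989795918367
bench 0.0025326145828820407 0.0222361668604556 0.0016295051974905665
[ 0.1329  0.1332  0.1334  0.1336  0.1334  0.1333  0.1327 -0.0014 -0.001
 -0.0009 -0.0021 -0.0017]
1.6
```

```bash
cat > fitall.py <<'E'
from fit import *
D={n:np.load(n+'m.npz') for n in('side','top')}
def crop(n,x0,x1,y0,y1,z0,z1):
    P=D[n]['P'].reshape(-1,3)
    m=(P[:,0]>x0)&(P[:,0]<x1)&(P[:,1]>y0)&(P[:,1]<y1)&(P[:,2]>z0)&(P[:,2]<z1);return P[m]
for n in D:
    p=crop(n,.38,.47,-.03,.04,.008,.13)
    print('lift',n,len(p),fitpl(p,LIFT,[.425,.005,0],zfix=.078))
    p=crop(n,.555,.75,.1,.33,.006,.09)
    print('bay',n,len(p),fitpl(p,BAY,[.638,.22,-.05],zfix=.012))
p=np.vstack([crop(n,.38,.47,-.03,.04,.008,.13) for n in D]);print('lift both',fitpl(p,LIFT,[.425,.005,0],zfix=.078))
p=np.vstack([crop(n,.555,.75,.1,.33,.006,.09) for n in D]);print('bay both',fitpl(p,BAY,[.638,.22,-.05],zfix=.012))
# rack+tray: rack frame
t=np.tan(np.radians(25));c=np.cos(np.radians(25))
def rackboxes(sx,sy,syaw,L):
    return None
def frack(v,P,full=False):
    x,y,yaw,L,sx,sy=v  # L slope length, tray offset along slope & lateral in rack frame
    q=(P-np.array([x,y,0]))@R.from_euler('z',yaw).as_matrix()
    # slope frame: origin at low edge
    q=q-np.array([-.06,0,.08]); Rs=R.from_euler('y',-25,degrees=True).as_matrix(); s=q@Rs
    boxes=[bx(0,L*1e3,-78,78,-4,0),bx(0,L*1e3,76,78,0,8),bx(0,L*1e3,-78,-76,0,8)]
    tx,ty=sx*1e3,sy*1e3
    boxes+=[bx(tx-42,tx+42,ty-60,ty+60,12,17),bx(tx-42,tx+42,ty+48,ty+60,0,12),bx(tx-42,tx+42,ty-60,ty-48,0,12)]
    d=sd(s,boxes)
    return d
def fr(P,x0):
    # restrict to rack & tray plate, drop bottles: points > 22mm above plane dropped
    def keep(P,v):
        q=(P-np.array([v[0],v[1],0]))@R.from_euler('z',v[2]).as_matrix()-np.array([-.06,0,.08]);s=q@R.from_euler('y',-25,degrees=True).as_matrix()
        return P[(s[:,2]<.021)&(s[:,2]>-.008)&(s[:,0]>-.012)]
    v=np.array(x0)
    for _ in range(3):
        Q=keep(P,v);r=least_squares(frack,v,args=(Q,),loss='soft_l1',f_scale=.003,x_scale=[.01,.01,.1,.01,.01,.01],diff_step=1e-4);v=r.x
    return v,np.median(abs(r.fun)),len(Q)
for n in list(D)+['both']:
    p=np.vstack([crop(m,.48,.72,-.34,-.08,.07,.26) for m in D if n in(m,'both')])
    v,e,k=fr(p,[.585,-.215,-.04,.16,.06,0]);print('rack',n,v.round(4),e,k)
    q=(p-np.array([v[0],v[1],0]))@R.from_euler('z',v[2]).as_matrix()-np.array([-.06,0,.08]);s=q@R.from_euler('y',-25,degrees=True).as_matrix()
    top=s[s[:,2]>.055];print(' bottle tops',top.min(0).round(3),top.max(0).round(3),top.mean(0).round(3))
E
python3 fitall.py
```

```text
lift side 310 (array([ 0.42360151,  0.00585621, -0.12585555]), np.float64(0.0011338118774101569), np.float64(0.0007784074013229615))
bay side 2954 (array([ 0.62044907,  0.22268496, -0.13231677]), np.float64(0.0011812095938685237), np.float64(0.005849249722227874))
lift top 98 (array([ 0.42617063,  0.00320223, -0.13598508]), np.float64(0.0006180376092769406), np.float64(0.00010475024165456046))
bay top 2474 (array([ 0.61997232,  0.21314457, -0.12425505]), np.float64(0.0013102281071164874), np.float64(0.005310679695746447))
lift both (array([ 0.42415044,  0.00569032, -0.12300108]), np.float64(0.0011280124139225406), np.float64(0.0009496785224676548))
bay both (array([ 0.62060683,  0.22142785, -0.12939015]), np.float64(0.0014273813566957425), np.float64(0.01560553358485872))
rack side [ 0.5893 -0.2109 -0.1344  0.1484  0.0591 -0.0027] 0.0006686562329658724 847
 bottle tops [ 0.035 -0.042  0.055] [0.086 0.039 0.062] [0.061 0.002 0.059]
rack top [ 0.5854 -0.2134 -0.1383  0.1536  0.0643 -0.0021] 0.0009119036571895328 1883
 bottle tops [ 0.04  -0.042  0.055] [0.09  0.036 0.063] [ 0.066 -0.002  0.06 ]
rack both [ 0.5874 -0.212  -0.1335  0.1514  0.0621 -0.0018] 0.0009753203537605712 2710
 bottle tops [ 0.037 -0.044  0.055] [0.089 0.04  0.064] [ 0.064 -0.001  0.06 ]
```

```bash
cat > ov.py <<'E'
from fit import *
import cv2
def proj(D,p):
    A=D['attitude'];A=A if A.shape==(3,3) else R.from_euler('xyz',A,degrees=True).as_matrix()
    q=(p-D['origin'])@A;K=D['K'];return np.stack([K[0,0]*q[:,0]/q[:,2]+K[0,2],K[1,1]*q[:,1]/q[:,2]+K[1,2]],1)
def overlay(D,segs,box,f,name):
    u0,u1,v0,v1=box;im=cv2.resize(D['img'][v0:v1,u0:u1,::-1].copy(),None,fx=f,fy=f,interpolation=cv2.INTER_CUBIC)
    for a,b,col in segs:
        q=proj(D,np.array([a,b]));q=((q-[u0,v0]+.5)*f*8).astype(int)
        cv2.line(im,tuple(map(int,q[0])),tuple(map(int,q[1])),col,1,cv2.LINE_AA,3)
    cv2.imwrite('pics/'+name,im)
def tf(pose,z): 
    r=R.from_euler('z',pose[2]).as_matrix();return lambda p:np.array(p)@r.T+[pose[0],pose[1],z]
def loop(T,pts,col): 
    q=[T(np.array(p)*mm) for p in pts];return [(q[i],q[(i+1)%len(q)],col) for i in range(len(q))]
def bayseg(pose,col):
    T=tf(pose,.012)
    return loop(T,[(-63,-67,0),(42,-67,0),(42,67,0),(-63,67,0)],col)+loop(T,[(-58,-50,33),(42,-50,33),(42,50,33),(-58,50,33)],col)
def liftseg(pose,col,z=.078):
    T=tf(pose,z)
    return loop(T,[(20,-27,-75),(112,-27,-75),(112,27,-75),(20,27,-75)],col)+loop(T,[(-20,-7,23),(20,-7,23),(20,7,23),(-20,7,23)],col)+loop(T,[(-25,-22,-75),(20,-22,-75),(20,22,-75),(-25,22,-75)],col)
def rackseg(pose,L,sx,sy,col,tz=0):
    r=R.from_euler('z',pose[2]).as_matrix()@R.from_euler('y',-25,degrees=True).as_matrix()
    o=np.array([pose[0],pose[1],0])+R.from_euler('z',pose[2]).as_matrix()@[-.06,0,.08]
    T=lambda p:np.array(p)@r.T+o
    L*=1e3;sx*=1e3;sy*=1e3
    return loop(T,[(0,-78,0),(L,-78,0),(L,78,0),(0,78,0)],col)+loop(T,[(sx-42,sy-60,17),(sx+42,sy-60,17),(sx+42,sy+60,17),(sx-42,sy+60,17)],col)
E
python3 - <<'E'
from ov import *
G=(0,255,0);M=(255,0,255)
for n in('side','top'):
    D=np.load(n+'m.npz')
    s=bayseg((.6205,.2227,-.132),G)+bayseg((.620,.2131,-.124),M)+liftseg((.4241,.0057,-.123),G)+rackseg((.5874,-.212,-.1335),.1514,.0621,-.0018,G)
    overlay(D,s,dict(side=(210,350,115,290),top=(190,410,135,265))[n],dict(side=3.4,top=3.6)[n],n+'ov.png')
E
```

```text
(no output)
```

View pics/topov.png

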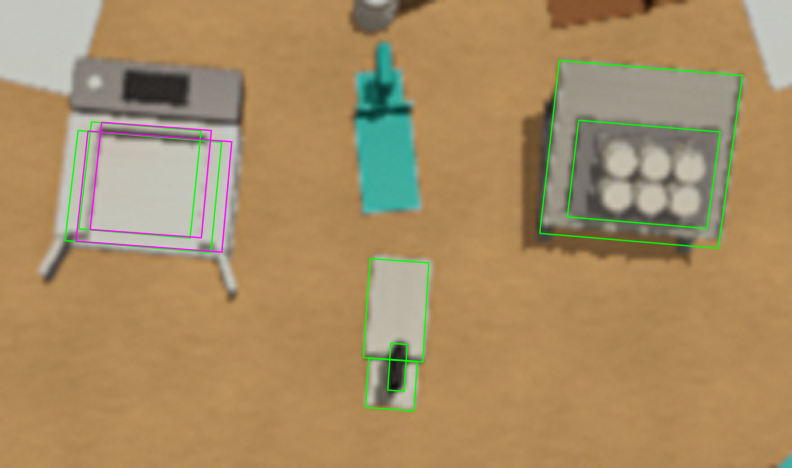

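View pics/sideov.png

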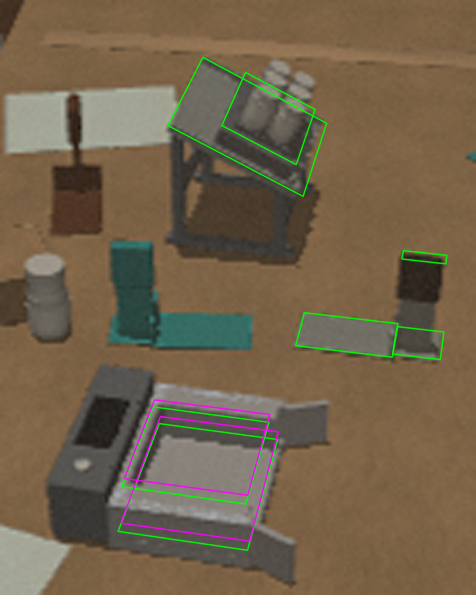

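Run:
```python
from fit import *
D={n:np.load(n+'m.npz') for n in('side','top')}
Ps={}
for n in D:
    P=D[n]['P'].reshape(-1,3)
    q=(P-[.62,.218,.012])@R.from_euler('z',-.13).as_matrix()
    m=(q[:,0]>-.061)&(q[:,0]<.1)&(abs(q[:,1])<.09)&(q[:,2]>-.004)&(q[:,2]<.07);Ps[n]=P[m]
def f(v,P):
    q=(P-[v[0],v[1],.012+v[5]])@R.from_euler('z',v[2]).as_matrix();w=v[3]*1e3;b=v[4]*1e3
    return sd(q,[bx(-63,b,-67,67,-12,0),bx(-63,b,67,w,-12,33),bx(-63,b,-w,-67,-12,33),bx(-58,42,50,67,29,33),bx(-58,42,-67,-50,29,33),bx(42,b,-w,w,-12,33),bx(b,b+50,-w,w,-12,48)])
for n in('side','top','both'):
    P=np.vstack([Ps[m] for m in Ps if n in(m,'both')])
    r=least_squares(f,[.62,.218,-.13,.073,.05,0],args=(P,),loss='soft_l1',f_scale=.003,x_scale=[.01,.01,.1,.01,.01,.01],diff_step=1e-4);print(n,r.x.round(4),np.median(abs(r.fun)))
```

```text
side [ 0.6161  0.2182 -0.1374  0.0769  0.0522 -0.0011] 0.000491009723795649
top [ 6.166e-01  2.150e-01 -1.332e-01  7.670e-02  5.210e-02  6.000e-04] 0.0008633017663758746
both [ 6.164e-01  2.172e-01 -1.387e-01  7.800e-02  5.210e-02 -2.000e-04] 0.0008858840264119169
```

```bash
cat >> h.py <<'E'
def rel(pos,rm):
    """shift and turn along tool axes from present pose to world pose"""
    o=get_obs();T=R.from_euler('xyz',o['tool_rot'],degrees=True)
    d=T.inv().apply(np.array(pos)-o['tool_pos']);rv=(T.inv()*rm).as_rotvec(degrees=True)
    print('t',o['time_s'],'now',o['tool_pos'].round(4),o['tool_rot'].round(2),'F',o['force'].round(1),'w',round(o['grip_width'],4))
    print('shift',d.round(4),'turn',rv.round(2))
def down(yaw,tilt=0):
    # tool with x pointing opposite lifter x; lifter yaw deg, tip-up tilt deg
    L=R.from_euler('z',yaw,degrees=True)*R.from_euler('y',-tilt,degrees=True)
    return L*R.from_euler('y',180,degrees=True)
E
python3 - <<'E'
from h import *
print(down(-7.2).as_euler('xyz',degrees=True))
rel([.426,.0045,.2],down(-7.2))
E
```

```text
[1.80000000e+02 1.27222187e-14 1.72800000e+02]
t 1.6 now [ 0.2708 -0.5909  0.2226] [180.     0.    24.63] F [ 0.1  0.6 -0. ] w 0.0865
shift [ 0.3892 -0.4766  0.0225] turn [  -0.      0.   -148.17]
```

>>> arm_command:
  targets:
    - [[0.19,-0.24,0.0,0,0,-75,-1],[0.19,-0.24,0.0,0,0,-75,-1],[0.19,-0.24,0.0,0,0,-75,-1],[0.19,-0.24,0.0,0,0,-75,-1],[0.19,-0.24,0.0,0,0,-75,-1],[0.19,-0.24,0.0,0,0,-75,-1],[0.19,-0.24,0.0,0,0,-75,-1],[0.19,-0.24,0.0,0,0,-75,-1],[0.19,-0.24,0.0,0,0,-75,-1],[0.19,-0.24,0.0,0,0,-75,-1]]

```text
time_s: 2.6
tool_pos: [0.3436, -0.2934, 0.2228]
tool_rot: [180.0, 0.0, 99.7]
force: [0.8, 0.2, -0.5]
grip_width: 0.0869
```

Run:
```python
from h import *
rel([.426,.0045,.2],down(-7.2));print(get_obs()['qpos'].round(1))
```

```text
t 2.6 now [ 0.3436 -0.2934  0.2228] [1.7999e+02 4.0000e-02 9.9660e+01] F [ 0.8  0.2 -0.5] w 0.0869
shift [0.2799 0.1312 0.0226] turn [-2.000e-02  4.000e-02 -7.314e+01]
[ 55.5  -5.4 -17.2 109.1  -1.6  76.   48.5]
```

>>> arm_command:
  targets:
    - [[0.28,0.131,0.023,0,0,-73.1,-1],[0.28,0.131,0.023,0,0,-73.1,-1],[0.28,0.131,0.023,0,0,-73.1,-1],[0.28,0.131,0.023,0,0,-73.1,-1],[0.28,0.131,0.023,0,0,-73.1,-1],[0.28,0.131,0.023,0,0,-73.1,-1],[0.28,0.131,0.023,0,0,-73.1,-1],[0.28,0.131,0.023,0,0,-73.1,-1],[0.28,0.131,0.023,0,0,-73.1,-1],[0.28,0.131,0.023,0,0,-73.1,-1]]

```text
time_s: 3.6
tool_pos: [0.4259, 0.0046, 0.1996]
tool_rot: [180.0, 0.0, 172.6]
force: [0.2, 0.1, -0.1]
grip_width: 0.0869
```

Run:
```python
from h import *
rel([.426,.0045,.06],down(-7.2));print(get_obs()['qpos'].round(1))
c=cam('side','s1.png')
cv2.imwrite('pics/s1c.png',cv2.resize(c['img'][100:260,220:400,::-1],None,fx=3,fy=3,interpolation=2))
```

```text
t 3.6 now [0.4259 0.0046 0.1996] [180.     0.   172.61] F [ 0.2  0.1 -0.1] w 0.0869
shift [-1.000e-04 -0.000e+00  1.396e-01] turn [ 0.    0.   -0.19]
[ 34.2  -8.5 -34.6 113.5  -5.   73.6  83.8]
```

View pics/s1c.png

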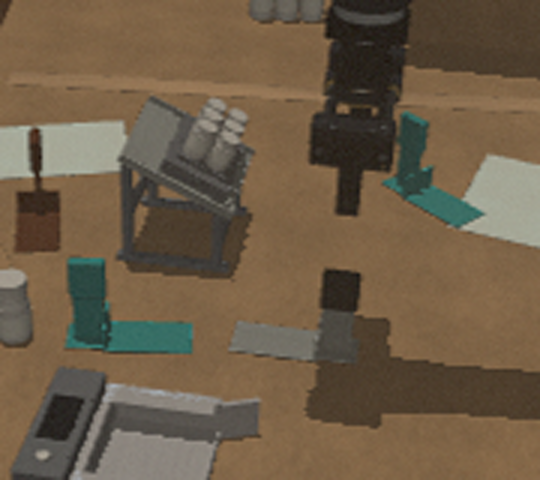

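The fingers (about (347,190) in the crop) are above the black grip at (341,290). I descend and close.

>>> arm_command:
  targets:
    - [[0,0,0.05,0,0,0,-1],[0,0,0.1,0,0,0,-1],[0,0,0.14,0,0,0,-1],[0,0,0.14,0,0,0,-1],[0,0,0.14,0,0,0,-1]]

```text
time_s: 4.15
tool_pos: [0.426, 0.0045, 0.0601]
tool_rot: [180.0, -0.0, 172.6]
force: [-0.2, 0.3, -0.4]
grip_width: 0.0869
```

>>> arm_command:
  targets:
    - [[0,0,0,0,0,0,1],[0,0,0,0,0,0,1],[0,0,0,0,0,0,1],[0,0,0,0,0,0,1],[0,0,0,0,0,0,1],[0,0,0,0,0,0,1],[0,0,0,0,0,0,1],[0,0,0,0,0,0,1]]
  newtons: 50

```text
time_s: 4.95
tool_pos: [0.4258, 0.0044, 0.0595]
tool_rot: [-180.0, -0.0, 172.7]
force: [0.5, 0.4, 1.1]
grip_width: 0.0309
```

Run:
```python
from h import *
o=get_obs();print(o['tool_pos'],o['tool_rot'],o['grip_width'],o['force'])
c=cam('side');cv2.imwrite('pics/s2c.png',cv2.resize(c['img'][160:240,260:380,::-1],None,fx=5,fy=5,interpolation=2))
```

```text
[0.42579864 0.00439587 0.05946883] [-1.79997011e+02 -1.17552756e-02  1.72726231e+02] 0.030943658989089337 [0.48971308 0.39516195 1.07049221]
```

View pics/s2c.png

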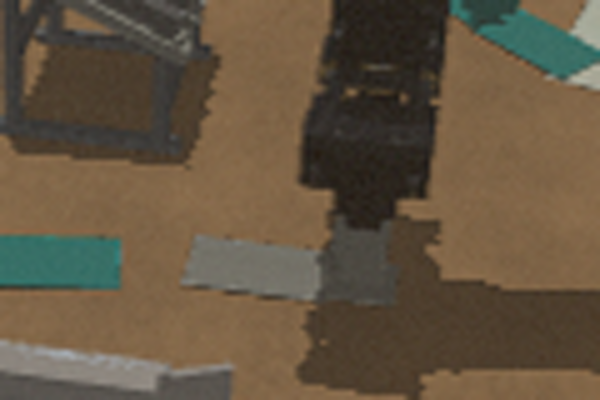

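>>> arm_command:
  targets:
    - [[0,0,0,0,0,0,1],[0,0,0,0,0,0,1],[0,0,0,0,0,0,1],[0,0,0,0,0,0,1],[0,0,0,0,0,0,1],[0,0,0,0,0,0,1],[0,0,0,0,0,0,1],[0,0,0,0,0,0,1]]

```text
time_s: 5.8
tool_pos: [0.4259, 0.0044, 0.0595]
tool_rot: [-180.0, -0.0, 172.7]
force: [0.1, 0.7, -2.1]
grip_width: 0.0135
```

Run:
```python
from h import *
o=get_obs();print(o['tool_pos'],o['tool_rot'],o['grip_width'],o['force'])
```

```text
[0.42586803 0.00437117 0.05953539] [-1.79994615e+02 -4.43894248e-04  1.72724902e+02] 0.013487734088927146 [ 0.07126611  0.67986224 -2.08695171]
```

>>> arm_command:
  targets:
    - [[0,0,-0.02,0,0,0,1],[0,0,-0.06,0,0,0,1],[0,0,-0.1,0,0,0,1],[0,0,-0.14,0,0,0,1],[0,0,-0.14,0,0,0,1],[0,0,-0.14,0,0,0,1]]

```text
time_s: 6.4
tool_pos: [0.4263, 0.0043, 0.2001]
tool_rot: [-180.0, 0.1, 172.7]
force: [-0.6, -0.3, -1.6]
grip_width: 0.0135
```

```bash
cat > lfit.py <<'E'
from h import *; from fit import *; import ov
# fit lifter in the hand: blade plate etc. relative to TCP (lifter axes), params dx,dz,pitch,dy,yaw
def liftfit(nf=6,tag=None,x0=None):
    o=get_obs();T=R.from_euler('xyz',o['tool_rot'],degrees=True);Lf=(T*R.from_euler('y',180,degrees=True)).as_matrix()
    out={}
    Q={}
    for n in('side','top'):
        cs=[cam(n) for _ in range(nf)];c=cs[-1];z=np.median([a['z_map'] for a in cs],0)
        q=(cloud(c|{'z_map':z}).reshape(-1,3)-o['tool_pos'])@Lf
        m=(q[:,0]>-.06)&(q[:,0]<.14)&(abs(q[:,1])<.045)&(q[:,2]<-.012)&(q[:,2]>-.085)&(z.ravel()>0)
        Q[n]=q[m]
    def f(v,P):
        s=(P-[v[0],v[1],v[2]])@R.from_euler('zy',[v[3],-v[4]]).as_matrix()
        return sd(s,LIFT[1:])
    for n in('side','top','both'):
        P=np.vstack([Q[m] for m in Q if n in(m,'both')])
        r=least_squares(f,[-.002,0,.0185,0,0],args=(P,),loss='soft_l1',f_scale=.002,x_scale=[.01,.01,.01,.1,.1],diff_step=1e-4)
        print(n,len(P),'off mm',(r.x[:3]*1e3).round(1),'yaw,tipup deg',np.degrees(r.x[3:]).round(2),np.median(abs(r.fun)).round(4))
    print(o['tool_pos'].round(4),o['tool_rot'].round(2))
E
python3 -c "
from lfit import *
liftfit()
c=cam('side');cv2.imwrite('pics/s3c.png',cv2.resize(c['img'][110:240,240:400,::-1],None,fx=4,fy=4,interpolation=2))"
```

```text
side 531 off mm [-3.7 -1.1 18.8] yaw,tipup deg [ 0.81 -0.13] 0.0006
top 0 off mm [-2.   0.  18.5] yaw,tipup deg [0. 0.] nan
both 531 off mm [-3.7 -1.1 18.8] yaw,tipup deg [ 0.81 -0.13] 0.0006
[0.4263 0.0043 0.2001] [-1.7996e+02  1.1000e-01  1.7272e+02]
  return _methods._mean(a, axis=axis, dtype=dtype,
  ret = ret.dtype.type(ret / rcount)
```

View pics/s3c.png

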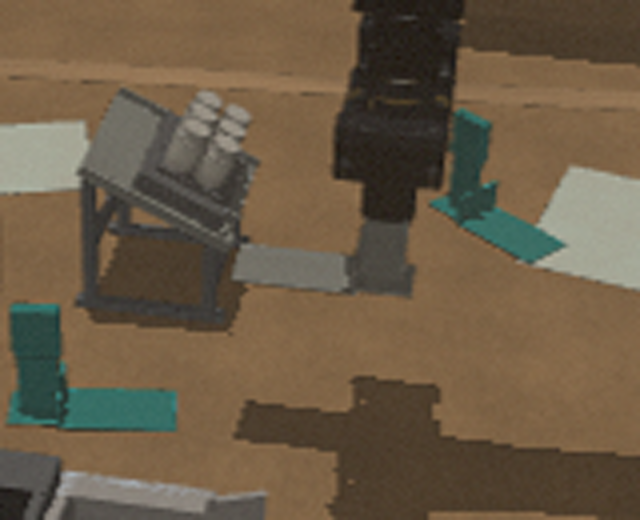

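```bash
cat >> h.py <<'E'
RK=np.array([.5874,-.212]);YR=-7.65
HX,HZ=.0175,.0594
def slope_pose(s,y,h,tilt=25.):
    Rz=R.from_euler('z',YR,degrees=True);O=np.array([RK[0],RK[1],0])+Rz.apply([-.06,0,.08])
    heel=O+(Rz*R.from_euler('y',-25,degrees=True)).apply([s,y,h])
    return heel_pose(heel,YR,tilt)
def heel_pose(heel,yaw,tilt):
    L=R.from_euler('z',yaw,degrees=True)*R.from_euler('y',-tilt,degrees=True)
    return heel+L.apply([-HX,0,HZ]),L*R.from_euler('y',180,degrees=True)
E
python3 - <<'E'
from h import *
p,r=slope_pose(-.108,-.001,.0045);print(p,np.hypot(*p[:2]))
p2,_=slope_pose(.018,-.001,.0045);print(p2,np.hypot(*p2[:2]))
q=p.copy();q[1]=-.03;q[0]+=.0
rel(q,r)
E
python3 - <<'E'
# plane height check per camera
from fit import *
for n in('side','top'):
    P=np.load(n+'m.npz')['P'].reshape(-1,3)
    q=(P-np.array([.5874,-.212,0]))@R.from_euler('z',-.1335).as_matrix()-np.array([-.06,0,.08]);s=q@R.from_euler('y',-25,degrees=True).as_matrix()
    for nm,x0,x1,y in(('rack hi',.112,.14,.06),('plate',.068,.1,.055),('low',.002,.012,.03)):
        m=(s[:,0]>x0)&(s[:,0]<x1)&(abs(s[:,1])<y)&(abs(s[:,2]-.006)<.02);print(n,nm,m.sum(),np.percentile(s[m,2]*1e3,[10,50,90]).round(1))
E
```

```text
[ 0.38830664 -0.1862674   0.08487448] 0.43067109597155206
[ 0.50148506 -0.20146916  0.13812438] 0.540441569472721
t 7.05 now [0.4259 0.0044 0.1994] [-1.8000e+02 -1.0000e-02  1.7273e+02] F [ 0.1 -0.2 -1.1] w 0.0136
shift [ 0.0329 -0.0389  0.1146] turn [  0.08 -25.01   0.37]
side rack hi 140 [-6.1 -5.1 -4. ]
side plate 91 [11.5 12.8 20. ]
side low 16 [-6.2 -5.  -4. ]
top rack hi 355 [-5.  -3.4 -1.6]
top plate 201 [12.4 15.2 20.9]
top low 30 [-5.  -3.6 -2.6]
```

The rack fit latched onto the slab's underside, so I refit with a thick slab.

```bash
sed -i 's/boxes=\[bx(0,L\*1e3,-78,78,-4,0)/boxes=[bx(0,L*1e3,-78,78,-60,0)/; s/s\[:,2\]>-.008/s[:,2]>-.012/' fitall.py; python3 fitall.py | grep -A1 rack
cat > chk.py <<'E'
from fit import *
import sys
X,Y,YW=map(float,sys.argv[1:])
for n in('side','top'):
    P=np.load(n+'m.npz')['P'].reshape(-1,3)
    q=(P-np.array([X,Y,0]))@R.from_euler('z',YW).as_matrix()-np.array([-.06,0,.08]);s=q@R.from_euler('y',-25,degrees=True).as_matrix()
    for nm,x0,x1,y in(('rack hi',.112,.14,.06),('plate',.074,.09,.05),('low',.002,.012,.03)):
        m=(s[:,0]>x0)&(s[:,0]<x1)&(abs(s[:,1])<y)&(abs(s[:,2]-.006)<.02);print(n,nm,m.sum(),np.percentile(s[m,2]*1e3,[10,50,90]).round(1))
    m=(abs(s[:,1])<.03)&(s[:,2]>-.004)&(s[:,2]<.006)&(s[:,0]>-.03)&(s[:,0]<.19);print('s range of surface',np.percentile(s[m,0],[0,2,98,100]).round(4))
    m=(abs(s[:,0]-.13)<.01)&(s[:,2]>-.005)&(s[:,2]<.012);print('y range',np.percentile(s[m,1],[0,3,97,100]).round(4))
E
python3 chk.py .596 -.212 -.1335
```

```text
rack side [ 0.5985 -0.2127 -0.1325  0.1394  0.05   -0.002 ] 0.0006574660881154132 810
 bottle tops [ 0.026 -0.041  0.055] [0.078 0.039 0.066] [0.052 0.004 0.062]
rack top [ 0.5949 -0.2145 -0.139   0.1446  0.0549 -0.0021] 0.0008635018072806998 1766
 bottle tops [ 0.032 -0.042  0.055] [0.082 0.038 0.067] [ 0.057 -0.001  0.063]
rack both [ 0.5959 -0.2131 -0.1384  0.1435  0.0539 -0.0018] 0.0010003208315264023 2578
 bottle tops [ 0.029 -0.044  0.055] [0.082 0.04  0.068] [ 0.056 -0.     0.063]
side rack hi 141 [-2.5 -1.5 -0.5]
side plate 49 [15.1 17.9 22.7]
side low 16 [-2.  -1.3  0.3]
s range of surface [-0.0017 -0.0008  0.1411  0.1423]
y range [-1.3947 -1.3895  0.0779  0.0787]
top rack hi 355 [-1.4  0.2  2. ]
top plate 123 [16.2 21.6 24.8]
top low 53 [-2.   0.1  2. ]
s range of surface [-0.0005  0.0008  0.1433  0.1446]
y range [-0.0807 -0.0778  0.0718  0.0753]
```

```bash
sed -i 's/^RK=.*/RK=np.array([.597,-.2132]);YR=-7.8/' h.py
python3 - <<'E'
from h import *
p,r=slope_pose(-.105,-.001,.0045);print(p,np.hypot(*p[:2]))
p2,_=slope_pose(.008,-.001,.0045);print(p2)
q=p.copy();q[1]=-.03
rel(q,r)
E
```

```text
[ 0.40066846 -0.18731526  0.08614233] 0.44229201084696224
[ 0.5021337  -0.20121427  0.13389819]
t 7.05 now [0.4259 0.0044 0.1994] [-1.8000e+02 -1.0000e-02  1.7273e+02] F [ 0.1 -0.2 -1.1] w 0.0136
shift [ 0.0206 -0.0373  0.1133] turn [  0.11 -25.01   0.52]
```

>>> arm_command:
  targets:
    - [[0.0,-0.01,0.0,0,-8,0.2,1],[0.01,-0.02,0.02,0,-16,0.4,1],[0.02,-0.037,0.04,0.1,-25,0.5,1],[0.02,-0.037,0.07,0.1,-25,0.5,1],[0.02,-0.037,0.1,0.1,-25,0.5,1],[0.0206,-0.0373,0.1133,0.1,-25,0.5,1],[0.0206,-0.0373,0.1133,0.1,-25,0.5,1],[0.0206,-0.0373,0.1133,0.1,-25,0.5,1]]

```text
time_s: 7.85
tool_pos: [0.4337, -0.0302, 0.0735]
tool_rot: [-179.7, 23.3, 172.3]
force: [0.2, -0.5, -1.7]
grip_width: 0.0136
```

Run:
```python
from h import *
p,r=slope_pose(-.105,-.001,.0045)
rel(p,r);print(get_obs()['qpos'].round(1))
```

```text
t 7.85 now [ 0.4337 -0.0302  0.0735] [-179.73   23.31  172.26] F [ 0.2 -0.5 -1.7] w 0.0136
shift [ 0.0057 -0.1602 -0.0154] turn [-0.24 -1.69  0.06]
[ 19.  -17.2 -19.9 140.2  -3.6  33.   83.6]
```

Run:
```python
from h import *
p,r=slope_pose(-.101,-.001,.0045)
rel(p,r);print(p)
```

```text
t 7.85 now [ 0.4337 -0.0302  0.0735] [-179.73   23.31  172.26] F [ 0.2 -0.5 -1.7] w 0.0136
shift [ 0.0017 -0.1602 -0.0156] turn [-0.24 -1.69  0.06]
[ 0.40426015 -0.18780726  0.0878328 ]
```

>>> arm_command:
  targets:
    - [[0.0,-0.03,-0.01,0,0,0,1],[0.0,-0.06,-0.016,0,0,0,1],[0.0,-0.06,-0.016,0,0,0,1]]

```text
time_s: 8.15
tool_pos: [0.4253, -0.0933, 0.0774]
tool_rot: [-179.8, 23.2, 171.9]
force: [0.3, 0.8, -1.8]
grip_width: 0.0136
```

Run:
```python
from h import *
p,r=slope_pose(-.101,-.001,.0045)
rel(p,r);print(p);print(get_obs()['qpos'].round(1))
```

```text
t 8.15 now [ 0.4253 -0.0933  0.0774] [-179.83   23.16  171.94] F [ 0.3  0.8 -1.8] w 0.0136
shift [ 0.0029 -0.0966 -0.0123] turn [-0.28 -1.84 -0.24]
[ 0.40426015 -0.18780726  0.0878328 ]
[ 16.3 -17.2  -6.4 140.3  -4.3  33.8  94.8]
```

>>> arm_command:
  targets:
    - [[0.0,-0.03,-0.006,0,0,0,1],[0.002,-0.06,-0.012,0,-1,0,1],[0.003,-0.096,-0.012,-0.2,-1.8,-0.2,1],[0.003,-0.096,-0.012,-0.2,-1.8,-0.2,1],[0.003,-0.096,-0.012,-0.2,-1.8,-0.2,1]]

```text
time_s: 8.65
tool_pos: [0.4047, -0.1858, 0.0874]
tool_rot: [-180.0, 24.9, 172.1]
force: [0.8, 0.5, -1.4]
grip_width: 0.0135
```

Run:
```python
from h import *
p,r=slope_pose(-.101,-.001,.0045)
rel(p,r);print(p);print(get_obs()['qpos'].round(1))
for n in('side','top'):
    c=cam(n);b=(130,215,235,345) if n=='side' else (140,250,280,420)
    cv2.imwrite('pics/%s4.png'%n,cv2.resize(c['img'][b[0]:b[1],b[2]:b[3],::-1],None,fx=5,fy=5,interpolation=2))
```

```text
t 8.65 now [ 0.4047 -0.1858  0.0874] [-179.98   24.94  172.15] F [ 0.8  0.5 -1.4] w 0.0135
shift [ 0.     -0.0021 -0.0005] turn [-0.05 -0.06 -0.05]
[ 0.40426015 -0.18780726  0.0878328 ]
[ 32.6 -16.4  -3.9 139.  -17.   35.  122.8]
```

View pics/side4.png

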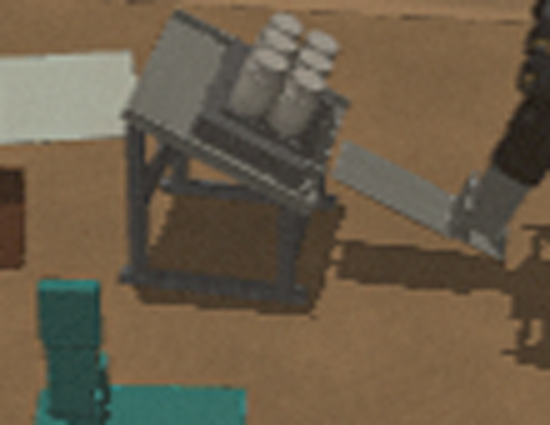

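View pics/top4.png

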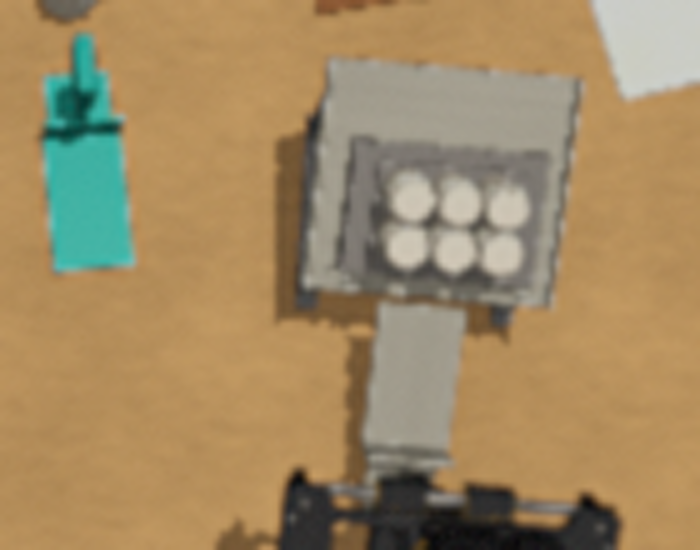

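>>> arm_command:
  targets:
    - [[0,-0.002,-0.0005,0,0,0,1],[-0.01,-0.002,-0.0005,0,0,0,1],[-0.02,-0.002,-0.0005,0,0,0,1],[-0.03,-0.002,-0.0005,0,0,0,1],[-0.04,-0.002,-0.0005,0,0,0,1],[-0.05,-0.002,-0.0005,0,0,0,1],[-0.05,-0.002,-0.0005,0,0,0,1]]

```text
time_s: 9.45
tool_pos: [0.4522, -0.1934, 0.1107]
tool_rot: [-179.9, 25.2, 172.5]
force: [0.4, 0.1, -0.4]
grip_width: 0.0134
```

Run:
```python
from h import *
p,r=slope_pose(.007,-.001,.0045)
rel(p,r)
for n in('side','top'):
    c=cam(n);b=(130,215,235,345) if n=='side' else (140,250,280,420)
    cv2.imwrite('pics/%s5.png'%n,cv2.resize(c['img'][b[0]:b[1],b[2]:b[3],::-1],None,fx=5,fy=5,interpolation=2))
```

```text
t 9.45 now [ 0.4522 -0.1934  0.1107] [-179.86   25.16  172.47] F [ 0.4  0.1 -0.4] w 0.0134
shift [-0.0546 -0.0012  0.0005] turn [-0.03  0.16  0.24]
```

View pics/side5.png

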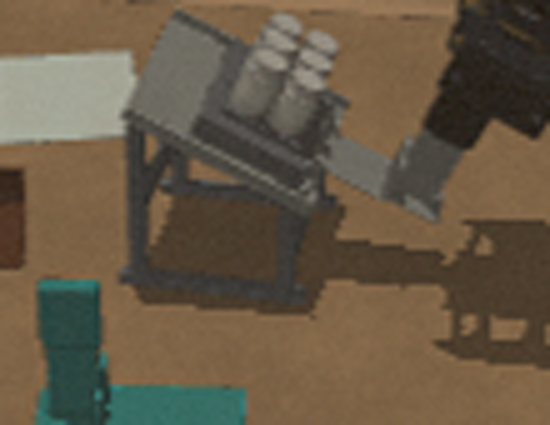

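View pics/top5.png

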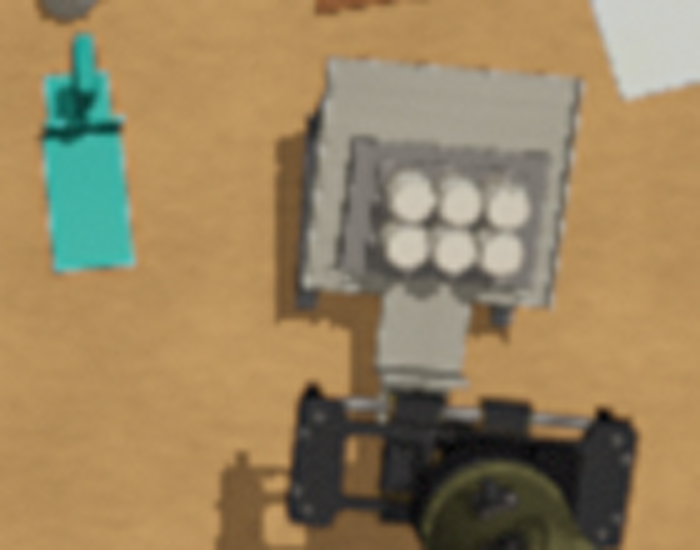

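The blade is over the low edge and entering under the tray, with no force and the tray unmoved. I continue.

>>> arm_command:
  targets:
    - [[-0.01,-0.001,0.0,0,0.1,0.2,1],[-0.02,-0.001,0.0,0,0.1,0.2,1],[-0.03,-0.001,0.0,0,0.1,0.2,1],[-0.04,-0.001,0.0,0,0.1,0.2,1],[-0.05,-0.001,0.0,0,0.1,0.2,1],[-0.054,-0.001,0.0,0,0.1,0.2,1],[-0.054,-0.001,0.0,0,0.1,0.2,1]]

```text
time_s: 10.25
tool_pos: [0.4993, -0.2005, 0.1327]
tool_rot: [-180.0, 25.0, 172.2]
force: [-0.3, 0.1, -2.1]
grip_width: 0.0134
```

Run:
```python
from h import *
p,r=slope_pose(.007,-.001,.0045)
rel(p,r)
for n in('side','top'):
    c=cam(n);b=(130,215,235,345) if n=='side' else (140,250,280,420)
    cv2.imwrite('pics/%s6.png'%n,cv2.resize(c['img'][b[0]:b[1],b[2]:b[3],::-1],None,fx=5,fy=5,interpolation=2))
```

```text
t 10.25 now [ 0.4993 -0.2005  0.1327] [-179.99   24.97  172.22] F [-0.3  0.1 -2.1] w 0.0134
shift [-0.0021 -0.0004  0.0001] turn [-0.01 -0.03  0.02]
```

View pics/side6.png

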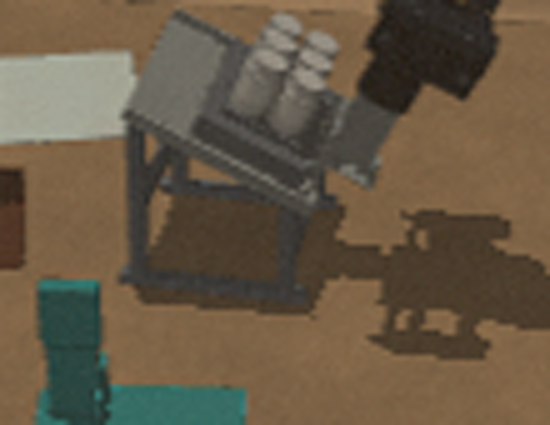

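View pics/top6.png

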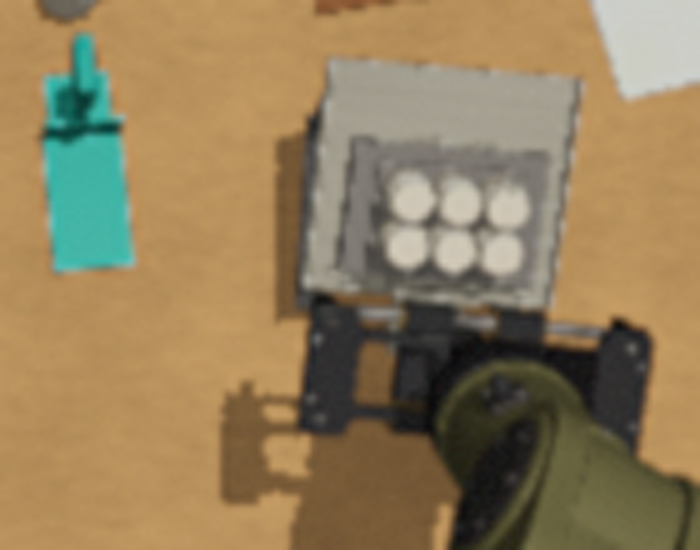

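>>> arm_command:
  targets:
    - [[-0.003,0,0,0,0,0,1],[-0.004,0,-0.002,0,0,0,1],[-0.005,0,-0.004,0,0,0,1],[-0.006,0,-0.006,0,0,0,1],[-0.007,0,-0.008,0,0,0,1],[-0.008,0,-0.01,0,0,0,1],[-0.009,0,-0.012,0,0,0,1],[-0.01,0,-0.014,0,0,0,1],[-0.01,0,-0.014,0,0,0,1]]

```text
time_s: 11.25
tool_pos: [0.502, -0.201, 0.1497]
tool_rot: [-180.0, 25.0, 172.2]
force: [0.4, 0.8, -2.4]
grip_width: 0.0136
```

Run:
```python
from h import *
p,r=slope_pose(.007,-.001,.0045)
rel(p,r);print(get_obs()['wrist_torque'])
for n in('side','top'):
    c=cam(n);b=(130,215,235,345) if n=='side' else (140,250,280,420)
    cv2.imwrite('pics/%s7.png'%n,cv2.resize(c['img'][b[0]:b[1],b[2]:b[3],::-1],None,fx=5,fy=5,interpolation=2))
```

```text
t 11.25 now [ 0.502  -0.201   0.1497] [-179.98   24.98  172.19] F [ 0.4  0.8 -2.4] w 0.0136
shift [ 0.0075 -0.0002  0.0144] turn [-0.02 -0.02 -0.01]
[ 0.19187831  0.7684442  -0.03186716]
```

View pics/side7.png

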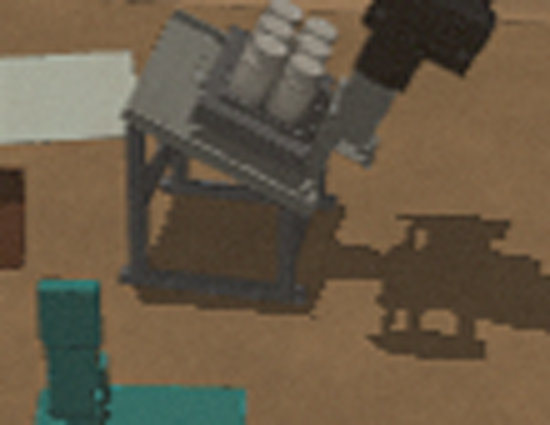

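View pics/top7.png

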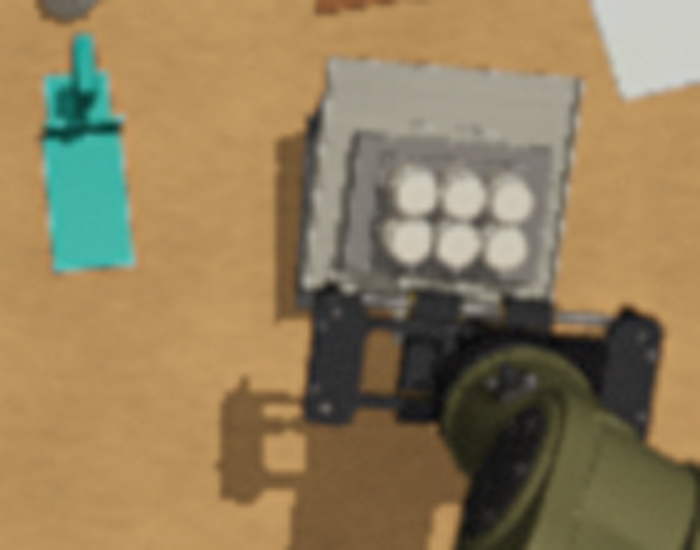

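>>> arm_command:
  targets:
    - [[-0.002,0,-0.004,0,0,0,1],[-0.004,0,-0.01,0,0,0,1],[-0.008,0,-0.018,0,0,0,1],[-0.012,0,-0.027,0,0,0,1],[-0.017,0,-0.036,0,0,0,1],[-0.021,0,-0.045,0,0,0,1],[-0.025,0,-0.054,0,0,0,1],[-0.029,0,-0.062,0,0,0,1],[-0.032,0,-0.069,0,0,0,1],[-0.034,0,-0.0725,0,0,0,1]]
  newtons: 60

```text
time_s: 12.35
tool_pos: [0.5023, -0.2011, 0.2304]
tool_rot: [-180.0, 25.0, 172.2]
force: [0.2, -0.5, -2.9]
grip_width: 0.0138
```

Run:
```python
from h import *
o=get_obs();print(o['tool_pos'],o['force'],o['wrist_torque'],o['grip_width'])
p=o['tool_pos']+[0,0,.0]; 
L=R.from_euler('z',-7.8,degrees=True)
rel(p+L.apply([-.04,0,0]),down(-7.8,8))
c=cam('side');cv2.imwrite('pics/side8.png',cv2.resize(c['img'][100:215,220:345,::-1],None,fx=5,fy=5,interpolation=2))
```

```text
[ 0.50230869 -0.20107749  0.23044753] [ 0.1696797  -0.53372689 -2.91039428] [ 0.19905315  0.7370937  -0.01214537] 0.01375458221435607
t 12.35 now [ 0.5023 -0.2011  0.2304] [-179.97   25.01  172.19] F [ 0.2 -0.5 -2.9] w 0.0138
shift [ 0.0363 -0.     -0.0169] turn [-3.000e-02  1.701e+01 -1.000e-02]
```

View pics/side8.png

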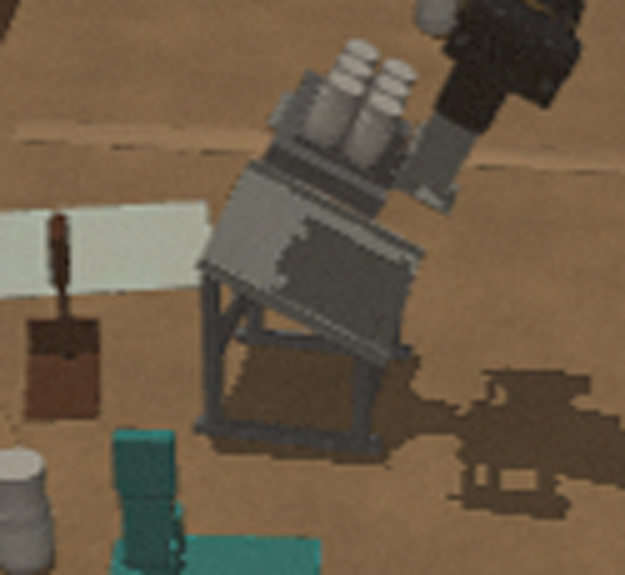

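>>> arm_command:
  targets:
    - [[0.002,0,-0.001,0,1,0,1],[0.006,0,-0.003,0,2.5,0,1],[0.01,0,-0.005,0,4.5,0,1],[0.014,0,-0.007,0,7,0,1],[0.018,0,-0.009,0,9.5,0,1],[0.023,0,-0.011,0,12,0,1],[0.028,0,-0.013,0,14.5,0,1],[0.032,0,-0.015,0,16.5,0,1],[0.036,0,-0.017,0,18,0,1],[0.036,0,-0.017,0,19,0,1]]

```text
time_s: 13.4
tool_pos: [0.4623, -0.1955, 0.2292]
tool_rot: [180.0, 5.8, 172.2]
force: [0.6, -0.1, -3.8]
grip_width: 0.0133
```

Run:
```python
from h import *
Bh=np.array([.6164,.2168,.012]);Lb=R.from_euler('z',-7.8,degrees=True)
heel=Bh+Lb.apply([-.195,0,.09]); p,r=heel_pose(heel,-7.8,6)
print(p);rel(p,r)
c=cam('side');cv2.imwrite('pics/side9.png',cv2.resize(c['img'][100:215,220:345,::-1],None,fx=5,fy=5,interpolation=2))
```

```text
[0.39980952 0.24646921 0.15924535]
t 13.4 now [ 0.4623 -0.1955  0.2292] [180.     5.84 172.17] F [ 0.6 -0.1 -3.8] w 0.0133
shift [0.1286 0.4293 0.0572] turn [ 0.   -0.16 -0.03]
```

View pics/side9.png

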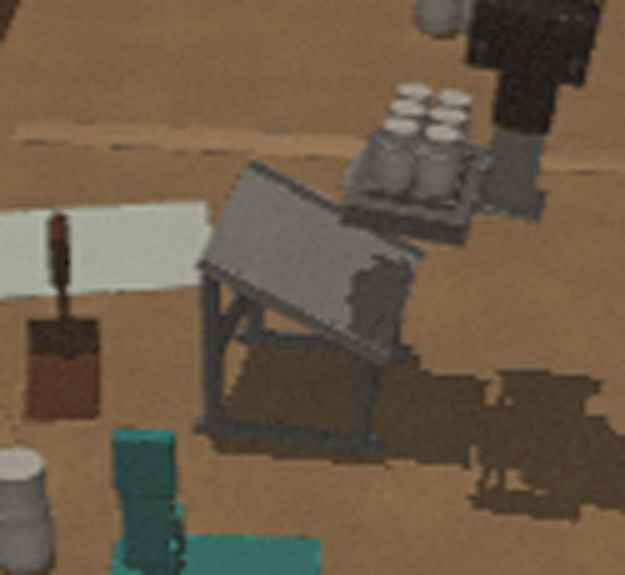

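>>> arm_command:
  targets:
    - [[0,0.002,0,0,0,0,1],[0,0.006,0,0,0,0,1],[0,0.013,0,0,0,0,1],[0,0.023,0,0,0,0,1],[0,0.036,0,0,0,0,1],[0,0.052,0,0,0,0,1],[0,0.068,0,0,0,0,1],[0,0.084,0,0,0,0,1],[0,0.1,0,0,0,0,1],[0,0.116,0,0,0,0,1]]

```text
time_s: 14.45
tool_pos: [0.4784, -0.0786, 0.2297]
tool_rot: [-180.0, 6.0, 172.3]
force: [0.8, -0.6, -2.2]
grip_width: 0.0137
```

>>> arm_command:
  targets:
    - [[0.002,0.016,0,0,0,0,1],[0.006,0.032,0,0,0,0,1],[0.01,0.048,0,0,0,0,1],[0.014,0.064,0,0,0,0,1],[0.018,0.08,0,0,0,0,1],[0.022,0.096,0,0,0,0,1],[0.026,0.112,0,0,0,0,1],[0.03,0.128,0,0,0,0,1],[0.035,0.144,0,0,0,0,1],[0.04,0.16,0,0,0,0,1]]

```text
time_s: 15.45
tool_pos: [0.4601, 0.0853, 0.2255]
tool_rot: [180.0, 6.0, 172.3]
force: [1.0, 0.4, -3.6]
grip_width: 0.0137
```

>>> arm_command:
  targets:
    - [[0.006,0.016,0,0,0,0,1],[0.013,0.032,0,0,0,0,1],[0.02,0.048,0.0,0,0,0,1],[0.028,0.064,0.0,0,0,0,1],[0.036,0.08,0,0,0,0,1],[0.045,0.096,0,0,0,0,1],[0.054,0.112,0,0,0,0,1],[0.062,0.126,0,0,0,0,1],[0.068,0.137,0,0,0,0,1],[0.072,0.145,0,0,0,0,1]]

```text
time_s: 16.45
tool_pos: [0.4082, 0.2387, 0.218]
tool_rot: [180.0, 6.0, 172.3]
force: [0.1, 0.5, -3.8]
grip_width: 0.0138
```

Run:
```python
from h import *
Bh=np.array([.6164,.2168,.012]);Lb=R.from_euler('z',-7.8,degrees=True)
heel=Bh+Lb.apply([-.195,0,.09]); p,r=heel_pose(heel,-7.8,6)
print(p);rel(p,r);print(get_obs()['qpos'].round(1))
for n in('side','top'):
    c=cam(n,n+'10.png')
```

```text
[0.39980952 0.24646921 0.15924535]
t 16.45 now [0.4082 0.2387 0.218 ] [179.99   5.97 172.32] F [ 0.1  0.5 -3.8] w 0.0138
shift [0.0154 0.0065 0.0575] turn [ 0.02 -0.03  0.11]
[ 11.1  -7.2 -43.8 109.9  -1.2  70.7  50. ]
```

View pics/side10.png

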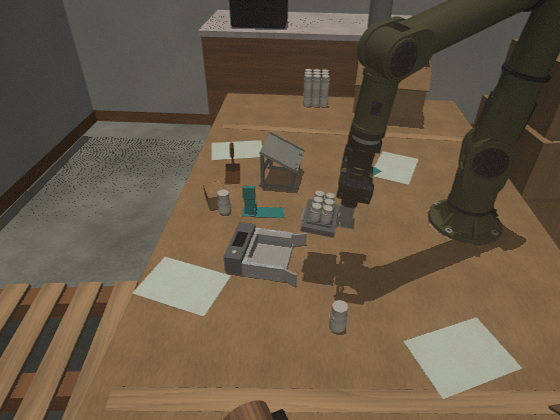

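View pics/top10.png

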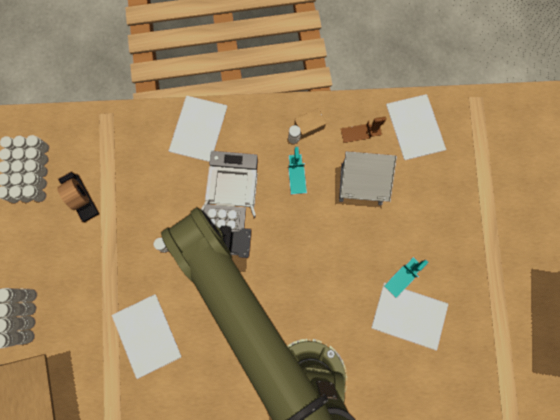

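```bash
cat > tfit.py <<'E'
from h import *; from fit import *
TR=[bx(-42,42,-60,60,12,17),bx(-42,42,48,60,0,12),bx(-42,42,-60,-48,0,12)]
def trayfit(nf=6):
    o=get_obs();T=R.from_euler('xyz',o['tool_rot'],degrees=True);Lf=(T*R.from_euler('y',180,degrees=True)).as_matrix()
    Q={}
    for n in('side','top'):
        cs=[cam(n) for _ in range(nf)];c=cs[-1];zs=np.array([a['z_map'] for a in cs]);z=np.median(zs,0)
        q=(cloud(c|{'z_map':z}).reshape(-1,3)-o['tool_pos'])@Lf-[.0595,0,-.0684]
        Q[n]=q[(z.ravel()>0)]
    def f(v,P):
        return sd((P-[v[0],v[1],v[3]])@R.from_euler('zy',[v[2],-v[4]]).as_matrix(),TR)
    for n in('side','top','both'):
        P=np.vstack([Q[m] for m in Q if n in(m,'both')])
        # exclude heel (blade behind) and bottles
        k=(P[:,0]>-.038)&(P[:,0]<.056)&(abs(P[:,1])<.075)&(P[:,2]>-.006)&(P[:,2]<.022)&~((abs(P[:,1])<.044)&(abs(P[:,0])<.030)&(P[:,2]>.0185))
        r=least_squares(f,[.001,0,0,0,0],args=(P[k],),loss='soft_l1',f_scale=.002,x_scale=[.01,.01,.1,.01,.1],diff_step=1e-4)
        b=P[(P[:,2]>.058)&(P[:,2]<.075)&(abs(P[:,0])<.05)&(abs(P[:,1])<.06)]
        print(n,k.sum(),'dx dy yaw dz tilt',(r.x[:2]*1e3).round(1),np.degrees(r.x[2]).round(2),(r.x[3]*1e3).round(1),np.degrees(r.x[4]).round(2),np.median(abs(r.fun)).round(4),'bottle tops mean',b.mean(0).round(4) if len(b) else None)
E
python3 -c "
from tfit import *
trayfit()"
```

```text
side 591 dx dy yaw dz tilt [ 6.1 -2.8] 0.1 -1.8 -0.65 0.0006 bottle tops mean [0.0012 0.0011 0.0618]
top 352 dx dy yaw dz tilt [11.2 -5.4] -0.74 0.5 -2.54 0.001 bottle tops mean [ 0.0094 -0.01    0.0631]
both 943 dx dy yaw dz tilt [ 7.4 -3. ] 0.07 -1.2 -0.29 0.001 bottle tops mean [ 0.0049 -0.0039  0.0624]
```

```bash
cat >> h.py <<'E'
Bh=np.array([.6164,.2168,.012]);Lb=R.from_euler('z',-7.8,degrees=True)
def bay_pose(x,y,z,tilt): return heel_pose(Bh+Lb.apply([x,y,z]),-7.8,tilt)
E
python3 - <<'E'
from h import *
rel(*bay_pose(-.195,.004,.015,1))
E
```

```text
t 17.15 now [0.4095 0.2366 0.2179] [-179.99    5.94  172.17] F [-0.1  0.7 -2.3] w 0.0135
shift [0.0195 0.0125 0.1305] turn [-0.01  4.94 -0.04]
```

>>> arm_command:
  targets:
    - [[0.002,0.002,0.003,0,0.5,0,1],[0.004,0.004,0.01,0,1,0,1],[0.006,0.006,0.022,0,1.5,0,1],[0.009,0.009,0.038,0,2,0,1],[0.012,0.012,0.056,0,2.5,0,1],[0.015,0.0125,0.074,0,3,0,1],[0.017,0.0125,0.092,0,3.5,0,1],[0.019,0.0125,0.108,0,4,0,1],[0.0195,0.0125,0.12,0,4.5,0,1],[0.0195,0.0125,0.128,0,4.9,0,1]]

```text
time_s: 18.15
tool_pos: [0.4046, 0.2497, 0.087]
tool_rot: [-180.0, 0.9, 172.2]
force: [-0.3, 0.3, -2.4]
grip_width: 0.0135
```

Run:
```python
from h import *
rel(*bay_pose(-.195,.004,.014,1))
for n in('side','top'):
    c=cam(n);b=(180,300,220,390) if n=='side' else (140,260,150,310)
    cv2.imwrite('pics/%s11.png'%n,cv2.resize(c['img'][b[0]:b[1],b[2]:b[3],::-1],None,fx=4.5,fy=4.5,interpolation=2))
from tfit import trayfit
trayfit()
rel(*bay_pose(-.195,.004,.014,1))
```

```text
t 18.15 now [0.4046 0.2497 0.087 ] [-179.96    0.92  172.18] F [-0.3  0.3 -2.4] w 0.0135
shift [-0.0007  0.0002  0.002 ] turn [-0.04 -0.08 -0.02]
side 525 dx dy yaw dz tilt [ 6.1 -0.2] 0.31 -0.2 -0.65 0.0006 bottle tops mean [0.0025 0.0042 0.0629]
top 197 dx dy yaw dz tilt [10.4 -2.4] -1.62 1.5 -0.84 0.0009 bottle tops mean [ 0.014  -0.0206  0.0651]
both 722 dx dy yaw dz tilt [ 7.  -0.4] 0.28 0.2 -0.23 0.0008 bottle tops mean [ 0.0054 -0.002   0.0635]
t 18.85 now [0.4052 0.2499 0.0888] [-179.99    1.07  172.18] F [-0.4  1.  -2.4] w 0.0135
shift [-0.0002 -0.0001  0.0037] turn [-0.01  0.07 -0.02]
```

View pics/side11.png

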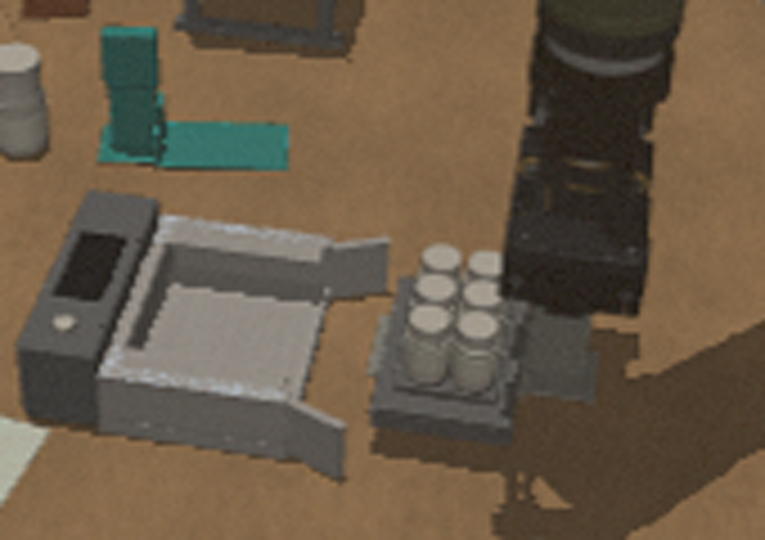

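View pics/top11.png

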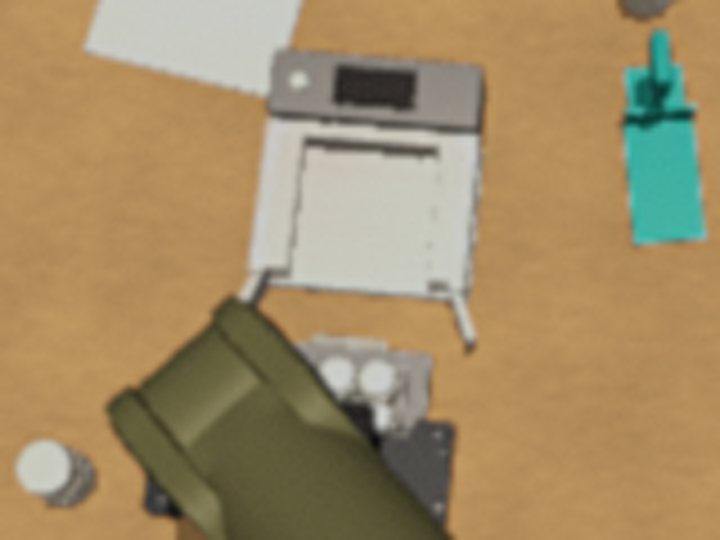

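Run:
```python
from h import *
rel(*bay_pose(-.195,.001,.0145,1))
rel(*bay_pose(-.140,.001,.0145,1))
```

```text
t 18.85 now [0.4052 0.2499 0.0888] [-179.99    1.07  172.18] F [-0.4  1.  -2.4] w 0.0135
shift [-0.0002 -0.0031  0.0032] turn [-0.01  0.07 -0.02]
t 18.85 now [0.4052 0.2499 0.0888] [-179.99    1.07  172.18] F [-0.4  1.  -2.4] w 0.0135
shift [-0.0552 -0.0031  0.0042] turn [-0.01  0.07 -0.02]
```

>>> arm_command:
  targets:
    - [[0,-0.0015,0.0015,0,0,0,1],[-0.002,-0.003,0.003,0,0,0,1],[-0.007,-0.003,0.0033,0,0,0,1],[-0.014,-0.003,0.0034,0,0,0,1],[-0.022,-0.003,0.0036,0,0,0,1],[-0.03,-0.003,0.0038,0,0,0,1],[-0.038,-0.003,0.004,0,0,0,1],[-0.046,-0.003,0.004,0,0,0,1],[-0.052,-0.003,0.0042,0,0,0,1],[-0.055,-0.003,0.0042,0,0,0,1]]

```text
time_s: 19.85
tool_pos: [0.4599, 0.2393, 0.0853]
tool_rot: [180.0, 1.0, 172.1]
force: [0.1, 0.2, -3.0]
grip_width: 0.0137
```

Run:
```python
from h import *
for n in('side','top'):
    c=cam(n);b=(180,300,220,390) if n=='side' else (140,260,150,310)
    cv2.imwrite('pics/%s12.png'%n,cv2.resize(c['img'][b[0]:b[1],b[2]:b[3],::-1],None,fx=4.5,fy=4.5,interpolation=2))
rel(*bay_pose(-.140,.001,.0145,1))
rel(*bay_pose(-.052,.001,.0145,0.5))
```

```text
t 19.95 now [0.4595 0.2394 0.0853] [180.     1.03 172.16] F [-1.1  0.9 -2.4] w 0.0136
shift [ 0.0001 -0.0001 -0.0003] turn [ 0.    0.03 -0.04]
t 19.95 now [0.4595 0.2394 0.0853] [180.     1.03 172.16] F [-1.1  0.9 -2.4] w 0.0136
shift [-0.0884 -0.      0.0012] turn [ 0.    0.53 -0.04]
```

View pics/side12.png

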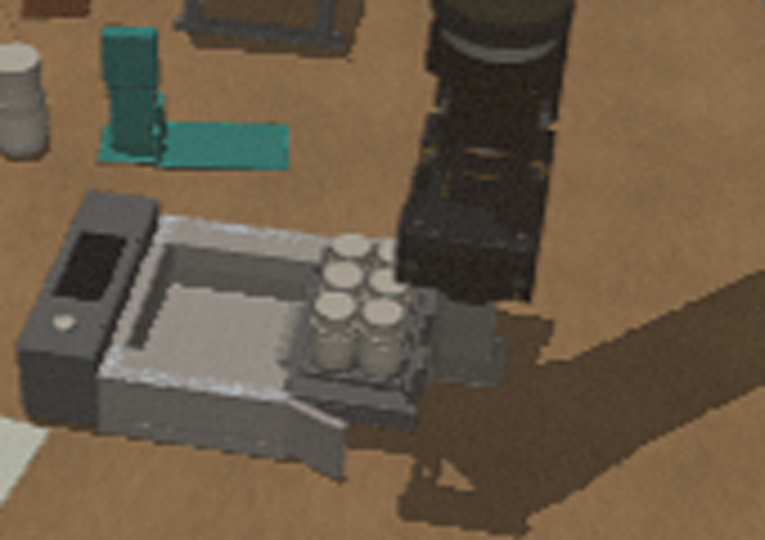

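View pics/top12.png

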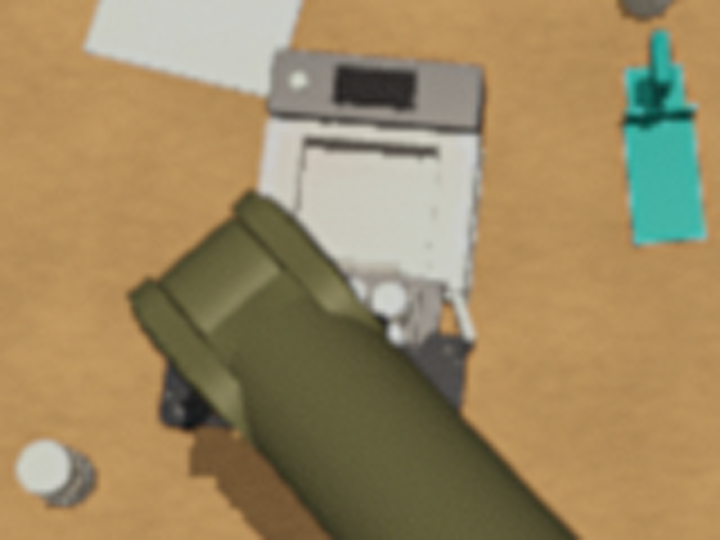

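>>> arm_command:
  targets:
    - [[-0.002,0,0,0,0,0,1],[-0.006,0,0,0,0,0,1],[-0.011,0,0.0003,0,0,0,1],[-0.016,0,0.0003,0,0,0,1],[-0.021,0,0.0005,0,0,0,1],[-0.026,0,0.0005,0,0,0,1],[-0.031,0,0.0005,0,0.2,0,1],[-0.036,0,0.0005,0,0.2,0,1],[-0.039,0,0.0005,0,0.2,0,1],[-0.04,0,0.0005,0,0.2,0,1]]

```text
time_s: 20.95
tool_pos: [0.4992, 0.2339, 0.0856]
tool_rot: [180.0, 0.8, 172.2]
force: [-0.0, -0.2, -3.0]
grip_width: 0.0137
```

Run:
```python
from h import *
for n in('side',):
    c=cam(n);b=(180,300,220,390) if n=='side' else (140,260,150,310)
    cv2.imwrite('pics/%s13.png'%n,cv2.resize(c['img'][b[0]:b[1],b[2]:b[3],::-1],None,fx=4.5,fy=4.5,interpolation=2))
rel(*bay_pose(-.060,.001,.0145,0.5))
from tfit import trayfit
trayfit()
```

```text
t 21.0 now [0.4992 0.234  0.0856] [180.     0.84 172.17] F [ 0.6  0.8 -3. ] w 0.0136
shift [-0.0405 -0.0001  0.0004] turn [-0.    0.34 -0.03]
side 297 dx dy yaw dz tilt [ 6. -1.] -0.26 -1.8 -0.71 0.0006 bottle tops mean [0.0051 0.008  0.0616]
top 67 dx dy yaw dz tilt [20.1  9.1] 7.84 2.7 -9.62 0.0012 bottle tops mean [ 0.0187 -0.0344  0.0636]
both 364 dx dy yaw dz tilt [ 6.5 -0.2] 0.84 -1.5 -0.39 0.0008 bottle tops mean [0.0066 0.0033 0.0619]
```

View pics/side13.png

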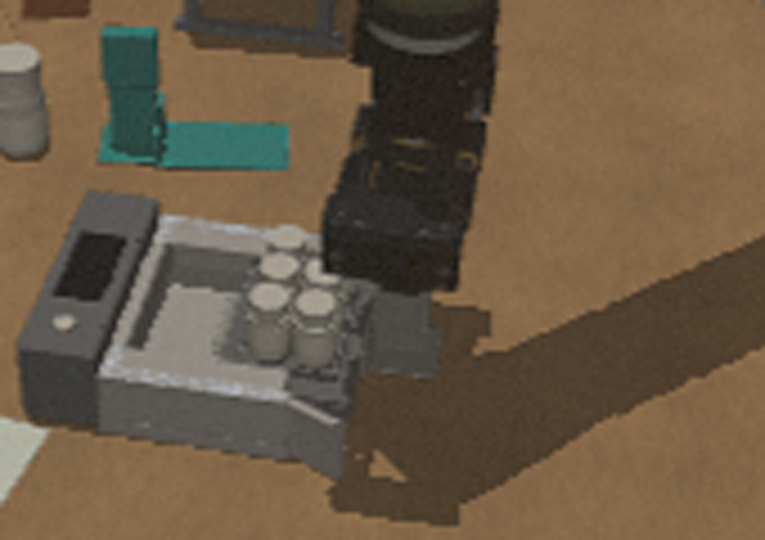

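>>> arm_command:
  targets:
    - [[-0.002,0,0,0,0,0,1],[-0.006,0,0,0,0,0,1],[-0.011,0,0,0,0,0,1],[-0.016,0,0,0,0.1,0,1],[-0.021,0,0,0,0.2,0,1],[-0.026,0,0,0,0.3,0,1],[-0.031,0,0,0,0.3,0,1],[-0.036,0,0.0002,0,0.3,0,1],[-0.039,0,0.0003,0,0.3,0,1],[-0.041,0,0.0003,0,0.3,0,1]]

```text
time_s: 22.6
tool_pos: [0.5397, 0.2284, 0.0859]
tool_rot: [-180.0, 0.5, 172.2]
force: [-0.1, -0.0, -2.3]
grip_width: 0.0138
```

>>> arm_command:
  targets:
    - [[-0.002,0,0,0,0,0,1],[-0.004,0,0,0,0,0,1],[-0.006,0,0,0,0,0,1],[-0.007,0,0,0,0,0,1]]

```text
time_s: 23.0
tool_pos: [0.5466, 0.2274, 0.086]
tool_rot: [-180.0, 0.6, 172.2]
force: [0.5, 0.8, -2.6]
grip_width: 0.0135
```

Run:
```python
from h import *
for n in('side',):
    c=cam(n);b=(180,300,220,390) if n=='side' else (140,260,150,310)
    cv2.imwrite('pics/%s14.png'%n,cv2.resize(c['img'][b[0]:b[1],b[2]:b[3],::-1],None,fx=4.5,fy=4.5,interpolation=2))
rel(*bay_pose(-.051,.001,.0145,0.5))
from tfit import trayfit
trayfit()
```

```text
t 23.05 now [0.5467 0.2274 0.086 ] [-180.      0.56  172.17] F [-0.3 -0.4 -2.9] w 0.0139
shift [-0.0015 -0.      0.0003] turn [-0.    0.06 -0.03]
side 198 dx dy yaw dz tilt [ 8.6 -6.5] 1.25 -1.7 -0.76 0.0008 bottle tops mean [0.005  0.0091 0.0616]
top 42 dx dy yaw dz tilt [-1.9 -1.2] 18.44 1.2 -2.16 0.0013 bottle tops mean [ 0.0243 -0.04    0.0646]
both 240 dx dy yaw dz tilt [8.6 0.5] 1.73 -1.5 -0.55 0.001 bottle tops mean [0.0051 0.0089 0.0616]
```

View pics/side14.png

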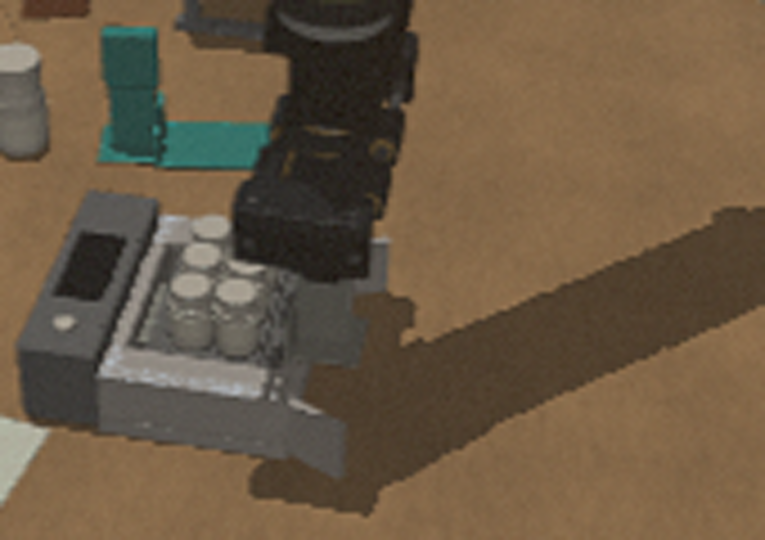

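>>> arm_command:
  targets:
    - [[-0.001,0,0,0,0,0,1],[-0.002,0,0,0,0,0,1],[-0.002,0,0,0,0,0,1]]

```text
time_s: 23.95
tool_pos: [0.5473, 0.2275, 0.0858]
tool_rot: [-180.0, 0.4, 172.2]
force: [-4.1, 0.0, -1.4]
grip_width: 0.0135
```

>>> arm_command:
  targets:
    - [[-0.001,0,0,0,0,0,1],[-0.002,0,0,0,0,0,1],[-0.002,0,0,0,0,0,1]]

```text
time_s: 24.25
tool_pos: [0.5476, 0.2277, 0.0856]
tool_rot: [-179.9, 0.2, 172.2]
force: [-7.5, 0.3, 0.9]
grip_width: 0.0139
```

>>> arm_command:
  targets:
    - [[0.003,0,0,0,0,0,1],[0.003,0,0.002,0,0,0,1],[0.003,0,0.004,0,0,0,1],[0.003,0,0.006,0,0,0,1],[0.003,0,0.008,0,0,0,1],[0.003,0,0.0095,0,0,0,1],[0.003,0,0.0095,0,0,0,1]]

```text
time_s: 24.95
tool_pos: [0.5473, 0.2276, 0.0764]
tool_rot: [180.0, 0.5, 172.2]
force: [-5.1, 1.1, -1.1]
grip_width: 0.0134
```

Run:
```python
from h import *
rel(*bay_pose(-.051,.001,.0045,0))
for n in('side',):
    c=cam(n);b=(180,300,220,390) if n=='side' else (140,260,150,310)
    cv2.imwrite('pics/%s15.png'%n,cv2.resize(c['img'][b[0]:b[1],b[2]:b[3],::-1],None,fx=4.5,fy=4.5,interpolation=2))
```

```text
t 24.95 now [0.5473 0.2276 0.0764] [180.     0.52 172.2 ] F [-5.1  1.1 -1.1] w 0.0134
shift [-0.0015 -0.0003  0.0005] turn [ 0.    0.52 -0.  ]
```

View pics/side15.png

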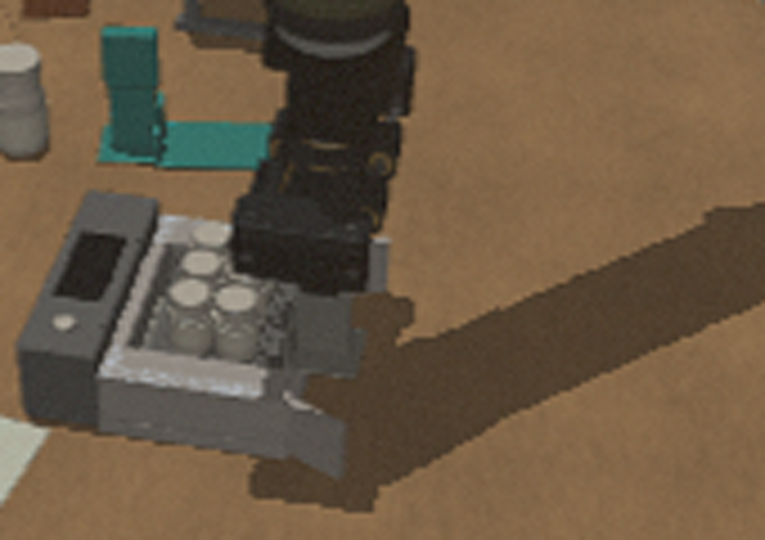

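>>> arm_command:
  targets:
    - [[0.003,0,0.0,0,0.3,0,1],[0.006,0,0.0,0,0.5,0,1],[0.01,0,0.0,0,0.5,0,1],[0.015,0,0.0,0,0.5,0,1],[0.02,0,0.0,0,0.5,0,1],[0.02,0,0.0,0,0.5,0,1]]

```text
time_s: 25.6
tool_pos: [0.5269, 0.2304, 0.0764]
tool_rot: [-180.0, 0.0, 172.2]
force: [-0.6, 0.9, -1.4]
grip_width: 0.0133
```

Run:
```python
from h import *
rel(*bay_pose(-.165,.001,.0045,0))
for n in('side',):
    c=cam(n);b=(180,300,220,390) if n=='side' else (140,260,150,310)
    cv2.imwrite('pics/%s16.png'%n,cv2.resize(c['img'][b[0]:b[1],b[2]:b[3],::-1],None,fx=4.5,fy=4.5,interpolation=2))
```

```text
t 25.6 now [0.5269 0.2304 0.0764] [-1.7998e+02  4.0000e-02  1.7224e+02] F [-0.6  0.9 -1.4] w 0.0133
shift [ 0.0919 -0.0002  0.0004] turn [-0.02  0.04  0.04]
```

View pics/side16.png

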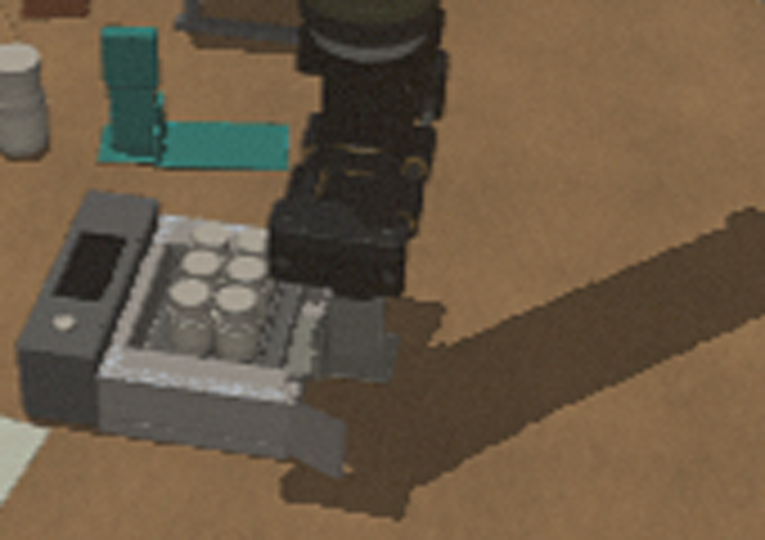

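>>> arm_command:
  targets:
    - [[0.005,0,0.0,0,0,0,1],[0.015,0,0.0,0,0,0,1],[0.027,0,0.0,0,0,0,1],[0.04,0,0.0,0,0,0,1],[0.053,0,0.0,0,0,0,1],[0.066,0,0,0,0,0,1],[0.079,0,0,0,0,0,1],[0.092,0,0,0,0,0,1],[0.1,0,0,0,0,0,1],[0.1,0,0,0,0,0,1]]

```text
time_s: 26.65
tool_pos: [0.4274, 0.2439, 0.0763]
tool_rot: [-180.0, 0.1, 172.3]
force: [0.9, 0.4, -1.1]
grip_width: 0.0138
```

```bash
cat > tb.py <<'E'
from h import *; from fit import *
TR=[bx(-42,42,-60,60,12,17),bx(-42,42,48,60,0,12),bx(-42,42,-60,-48,0,12)]
Rb=R.from_euler('z',-7.8,degrees=True).as_matrix()
def med(n,k=6):
    cs=[cam(n) for _ in range(k)];return cloud(cs[-1]|{'z_map':np.median([c['z_map'] for c in cs],0)})
def tray_in_bay():
    for n,b in(('side',[.6161,.2182,.012]),('top',[.6166,.2150,.012])):
        q=(med(n).reshape(-1,3)-b)@Rb
        t=q[(q[:,2]>.058)&(q[:,2]<.072)&(abs(q[:,0])<.06)&(abs(q[:,1])<.06)]
        print(n,'tops',len(t),'ext',t.min(0).round(4),t.max(0).round(4),'mean',t.mean(0).round(4))
        p=q[(abs(q[:,1])<.048)&(q[:,2]>.010)&(q[:,2]<.024)&(q[:,0]>-.07)&(q[:,0]<.040)]
        print('  plate x ext',np.percentile(p[:,0],[0,1,99,100]).round(4),'z med',np.median(p[:,2]).round(4))
E
python3 - <<'E'
from tb import *
tray_in_bay()
rel(*bay_pose(-.165,.001,.0045,0))
for n in('side','top'):
    c=cam(n);b=(180,300,220,390) if n=='side' else (140,260,150,310)
    cv2.imwrite('pics/%s17.png'%n,cv2.resize(c['img'][b[0]:b[1],b[2]:b[3],::-1],None,fx=4.5,fy=4.5,interpolation=2))
E
```

```text
side tops 287 ext [-0.0331 -0.0397  0.058 ] [0.0179 0.0397 0.0642] mean [-0.0079  0.0024  0.0621]
  plate x ext [-0.0497 -0.0495  0.0336  0.0342] z med 0.0162
top tops 267 ext [-0.034  -0.0399  0.0581] [0.0177 0.0393 0.0686] mean [-0.0087 -0.0002  0.0642]
  plate x ext [-0.0498 -0.0495  0.0339  0.0342] z med 0.0183
t 27.25 now [0.4287 0.2437 0.0762] [-1.8000e+02  3.0000e-02  1.7218e+02] F [-0.5 -0.3 -1.7] w 0.0137
shift [-0.0071 -0.0001  0.0003] turn [-0.    0.03 -0.02]
```

View pics/side17.png

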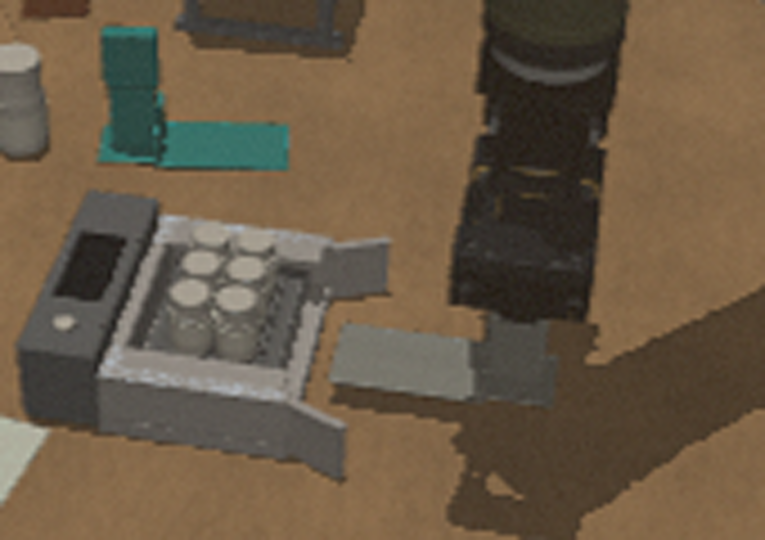

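View pics/top17.png

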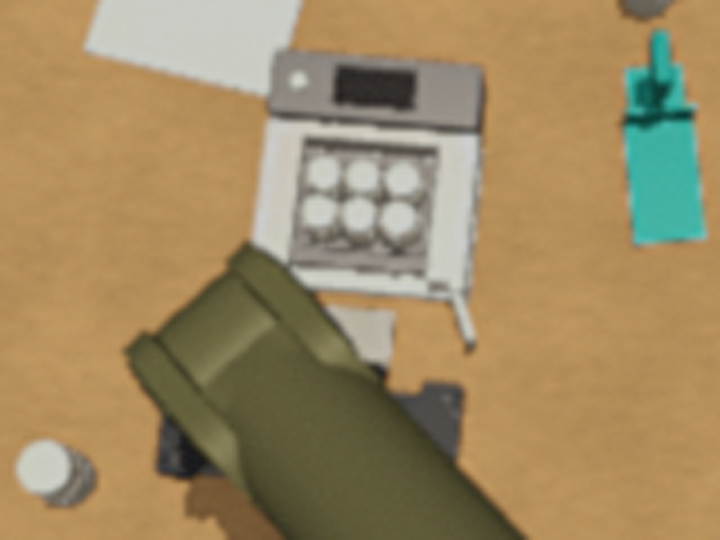

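```bash
python3 - <<'E' 2>/dev/null
from lfit import *
liftfit(10)
E
```

```text
side 1697 off mm [-11.3   8.3   2.6] yaw,tipup deg [-0.67  5.02] 0.0086
top 417 off mm [ 24.5 -21.7   1.9] yaw,tipup deg [9.38 4.22] 0.007
both 2114 off mm [-2.3  8.1  3. ] yaw,tipup deg [-5.08  4.37] 0.0097
[0.4286 0.2437 0.0762] [-1.7999e+02  4.0000e-02  1.7219e+02]
```

>>> arm_command:
  targets:
    - [[0.0,0,-0.004,0,0,0,1],[0.0,0,-0.0083,0,0,0,1],[0.0,0,-0.0083,0,0,0,1],[0.0,0,-0.0083,0,0,0,1]]

```text
time_s: 28.75
tool_pos: [0.4288, 0.2437, 0.0848]
tool_rot: [-180.0, 0.1, 172.2]
force: [0.8, 0.1, -1.5]
grip_width: 0.0139
```

```bash
python3 - <<'E' 2>/dev/null
from tb import *
o=get_obs();T=R.from_euler('xyz',o['tool_rot'],degrees=True);Lf=(T*R.from_euler('y',180,degrees=True)).as_matrix()
print(o['tool_pos'].round(4),o['tool_rot'].round(2))
M={}
for n in('side','top'):
    q=(med(n,8).reshape(-1,3)-o['tool_pos'])@Lf
    m=(q[:,0]>.022)&(q[:,0]<.13)&(abs(q[:,1])<.034)&(q[:,2]>-.068)&(q[:,2]<-.045)
    p=q[m];print(n,len(p),'x',np.percentile(p[:,0],[1,99]).round(4),'y',np.percentile(p[:,1],[1,99]).round(4))
    k=(p[:,0]<.1)&(p[:,0]>.03);A=np.c_[p[k,0]-.018,p[k,1],np.ones(k.sum())];s=np.linalg.lstsq(A,p[k,2],rcond=None)[0]
    print('  top plane: slope deg',np.degrees(s[:2]).round(2),'z at heel',s[2].round(4),'at tip',(s[2]+s[0]*.092).round(4))
    b=(q[:,0]<.1)&(q[:,0]>.03)&(q[:,1]<-.05)&(q[:,1]>-.09);print('  bench z',(np.median(q[b,2])+o['tool_pos'][2]).round(4))
rel(*bay_pose(-.165,.001,.013,0))
E
```

```text
[0.4288 0.2437 0.0848] [-1.8000e+02  8.0000e-02  1.7218e+02]
side 445 x [0.023  0.1094] y [-0.0257  0.0269]
  top plane: slope deg [-0.62 -0.3 ] z at heel -0.0581 at tip -0.0591
  bench z -0.0011
top 120 x [0.0746 0.1115] y [-0.0297  0.0154]
  top plane: slope deg [-1.19  1.46] z at heel -0.0555 at tip -0.0574
  bench z 0.0006
t 29.55 now [0.4286 0.2437 0.0845] [-1.7999e+02  5.0000e-02  1.7218e+02] F [ 0.9  0.1 -1.4] w 0.0136
shift [-0.0072 -0.0001  0.0001] turn [-0.01  0.05 -0.02]
```

>>> arm_command:
  targets:
    - [[0.0,0,-0.0015,0,0,0,1],[-0.006,0,-0.0015,0,0,0,1],[-0.012,0,-0.0015,0,0,0,1],[-0.018,0,-0.0015,0,0,0,1],[-0.024,0,-0.0015,0,0,0,1],[-0.028,0,-0.0015,0,0,0,1],[-0.03,0,-0.0015,0,0,0,1],[-0.032,0,-0.0015,0,0,0,1],[-0.034,0,-0.0015,0,0,0,1],[-0.034,0,-0.0015,0,0,0,1]]

```text
time_s: 30.55
tool_pos: [0.4625, 0.239, 0.086]
tool_rot: [-180.0, 0.1, 172.2]
force: [-0.4, 0.3, -2.0]
grip_width: 0.0138
```

Run:
```python
from tb import *
tray_in_bay()
rel(*bay_pose(-.134,.001,.0145,0))
for n in('side',):
    c=cam(n);b=(180,300,220,390) if n=='side' else (140,260,150,310)
    cv2.imwrite('pics/%s18.png'%n,cv2.resize(c['img'][b[0]:b[1],b[2]:b[3],::-1],None,fx=4.5,fy=4.5,interpolation=2))
```

```text
side tops 287 ext [-0.0277 -0.0396  0.0581] [0.0233 0.0398 0.0644] mean [-0.0027  0.0022  0.0622]
  plate x ext [-0.0699 -0.0694  0.0391  0.0397] z med 0.0158
top tops 266 ext [-0.028  -0.04    0.0582] [0.0229 0.0374 0.0681] mean [-0.003  -0.0013  0.0639]
  plate x ext [-0.0699 -0.0683  0.0391  0.0398] z med 0.018
t 31.15 now [0.4623 0.2391 0.0861] [-1.7999e+02  5.0000e-02  1.7218e+02] F [-1.2 -0.4 -1.3] w 0.0138
shift [-0.0042 -0.0001  0.0002] turn [-0.01  0.05 -0.02]
```

View pics/side18.png

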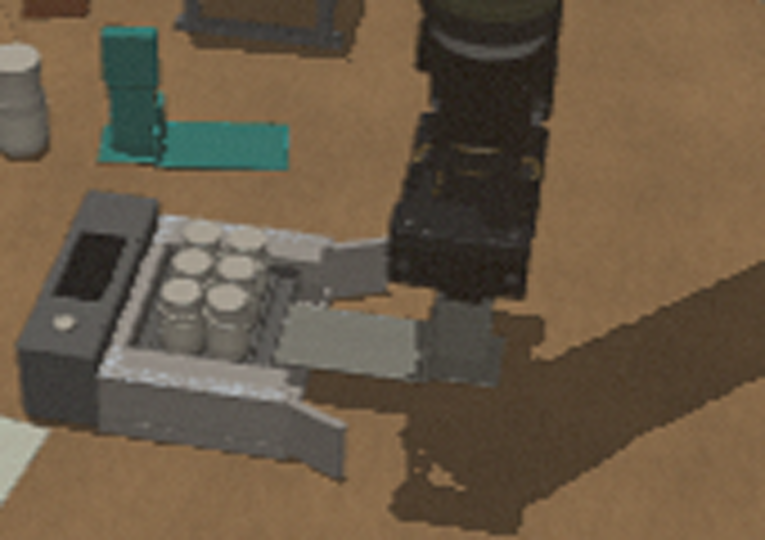

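The tip pushes squarely; the tray went from x = -8 to about -3 mm. A few more millimetres to the stop.

>>> arm_command:
  targets:
    - [[-0.001,0,0,0,0,0,1],[-0.002,0,0,0,0,0,1],[-0.003,0,0,0,0,0,1],[-0.003,0,0,0,0,0,1]]

```text
time_s: 31.6
tool_pos: [0.4644, 0.2389, 0.0859]
tool_rot: [-180.0, -0.1, 172.2]
force: [-4.1, 0.5, 0.9]
grip_width: 0.0132
```

>>> arm_command:
  targets:
    - [[-0.001,0,0,0,0,0,1],[-0.0015,0,0,0,0,0,1],[-0.0015,0,0,0,0,0,1]]

```text
time_s: 31.9
tool_pos: [0.4646, 0.2389, 0.0858]
tool_rot: [-179.9, -0.2, 172.2]
force: [-7.0, 0.6, 2.4]
grip_width: 0.0135
```

Run:
```python
from tb import *
tray_in_bay()
print(get_obs()['force'],get_obs()['tool_pos'])
```

```text
side tops 281 ext [-0.0255 -0.0394  0.058 ] [0.0249 0.0398 0.0643] mean [-0.0004  0.003   0.0621]
  plate x ext [-0.0698 -0.0693  0.0391  0.0398] z med 0.0155
top tops 263 ext [-0.0261 -0.04    0.0581] [0.025  0.0376 0.0682] mean [-0.0002 -0.0018  0.0639]
  plate x ext [-0.0686 -0.0662  0.0394  0.04  ] z med 0.0177
[-7.55233095  0.44484934  2.47611969] [0.46460783 0.23889728 0.08575543]
```

>>> arm_command:
  targets:
    - [[0.005,0,0,0,0,0,1],[0.012,0,0,0,0,0,1],[0.022,0,0,0,0,0,1],[0.034,0,0,0,0,0,1],[0.046,0,0,0,0,0,1],[0.058,0,0,0,0,0,1],[0.07,0,0,0,0,0,1],[0.08,0,0,0,0,0,1],[0.086,0,0,0,0,0,1],[0.086,0,0,0,0,0,1]]

```text
time_s: 33.5
tool_pos: [0.3809, 0.2502, 0.0861]
tool_rot: [-180.0, 0.1, 172.2]
force: [0.0, 0.2, -1.8]
grip_width: 0.0138
```

Run:
```python
from tb import *
tray_in_bay()
rel(*bay_pose(-.216,.001,-.012,0))
```

```text
side tops 279 ext [-0.0254 -0.0391  0.0581] [0.0251 0.04   0.0643] mean [-0.0007  0.003   0.0622]
  plate x ext [-0.0422 -0.042   0.0395  0.0398] z med 0.0163
top tops 269 ext [-0.0261 -0.0398  0.0583] [0.0245 0.0377 0.0683] mean [-0.0009 -0.0008  0.064 ]
  plate x ext [-0.0425 -0.0422  0.0394  0.0395] z med 0.0182
t 34.1 now [0.3816 0.2501 0.086 ] [-1.8000e+02  3.0000e-02  1.7218e+02] F [ 0.4 -0.8 -1.7] w 0.0135
shift [-0.0037 -0.0002  0.0266] turn [-0.    0.03 -0.02]
```

The tray stays home at about x = -0.5 mm. Now I set the lifter down.

>>> arm_command:
  targets:
    - [[0,0,0.008,0,0,0,1],[0,0,0.016,0,0,0,1],[0,0,0.022,0,0,0,1],[0,0,0.025,0,0,0,1],[0,0,0.0268,0,0,0,1],[0,0,0.0268,0,0,0,1]]

```text
time_s: 34.7
tool_pos: [0.3808, 0.2504, 0.0598]
tool_rot: [-179.9, -0.0, 172.2]
force: [-6.7, -1.3, 9.4]
grip_width: 0.0139
```

Run:
```python
from tb import *
o=get_obs();print(o['tool_pos'],o['force'],o['tool_rot'])
for n in('side','top'):
    c=cam(n);b=(180,300,220,390) if n=='side' else (140,260,150,310)
    cv2.imwrite('pics/%s19.png'%n,cv2.resize(c['img'][b[0]:b[1],b[2]:b[3],::-1],None,fx=4.5,fy=4.5,interpolation=2))
```

```text
[0.38079908 0.25037472 0.05981795] [-6.69806882 -1.34761323  9.37041434] [-1.79913807e+02 -2.64924525e-02  1.72203242e+02]
```

View pics/side19.png

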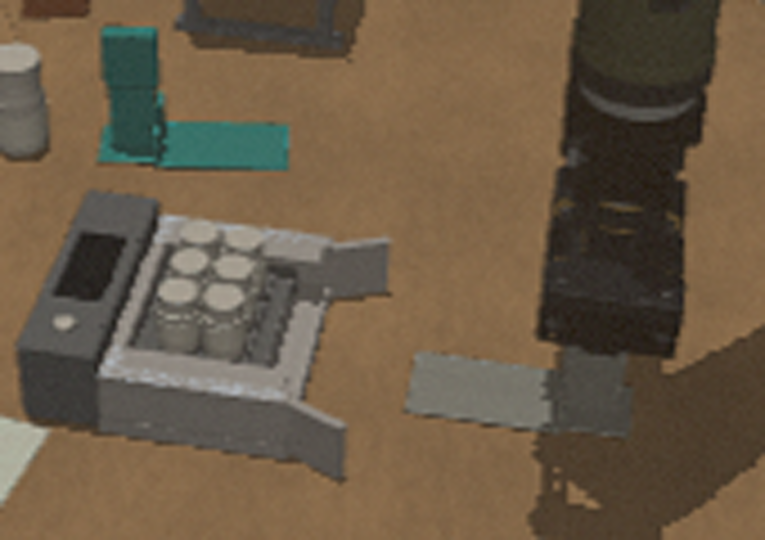

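>>> arm_command:
  targets:
    - [[0,0,-0.0005,0,0,0,-1],[0,0,-0.0005,0,0,0,-1],[0,0,-0.0005,0,0,0,-1],[0,0,-0.0005,0,0,0,-1],[0,0,-0.0005,0,0,0,-1],[0,0,-0.0005,0,0,0,-1],[0,0,-0.0005,0,0,0,-1],[0,0,-0.0005,0,0,0,-1],[0,0,-0.0005,0,0,0,-1],[0,0,-0.0005,0,0,0,-1]]

```text
time_s: 35.8
tool_pos: [0.3816, 0.2501, 0.0597]
tool_rot: [-180.0, 0.0, 172.2]
force: [0.4, 0.3, 0.6]
grip_width: 0.0832
```

>>> arm_command:
  targets:
    - [[0,0,-0.01,0,0,0,-1],[0,0,-0.03,0,0,0,-1],[0,0,-0.06,0,0,0,-1],[0,0,-0.1,0,0,0,-1],[0,0,-0.14,0,0,0,-1],[0,0,-0.17,0,0,0,-1],[0,0,-0.17,0,0,0,-1],[0,0,-0.17,0,0,0,-1]]

```text
time_s: 36.6
tool_pos: [0.3817, 0.2504, 0.2306]
tool_rot: [180.0, 0.2, 172.2]
force: [0.6, -0.6, -0.8]
grip_width: 0.087
```

Run:
```python
from tb import *
tray_in_bay()
P=med('side').reshape(-1,3)
m=(P[:,0]>.34)&(P[:,0]<.43)&(abs(P[:,1]-.25)<.05)&(P[:,2]>.008)&(P[:,2]<.13)
print('lifter',fitpl(P[m],LIFT,[.38,.25,-.136,.078]),'top z',np.percentile(P[m,2],99))
D=np.load('sidem.npz')
for nm,x,y in(('carton/a',.8,-.02),('b',.43,.45)):
    for A in(D['P'].reshape(-1,3),P):
        k=(abs(A[:,0]-x)<.08)&(abs(A[:,1]-y)<.08)&(A[:,2]>.03)&(A[:,2]<.09);print(nm,k.sum(),A[k].mean(0).round(4))
o=get_obs();print(o['time_s'],o['tool_pos'],o['force'],o['grip_width'])
for n in('side','top'):cam(n,n+'20.png')
```

```text
side tops 283 ext [-0.0254 -0.0404  0.058 ] [0.0253 0.04   0.0646] mean [-0.0007  0.0027  0.0621]
  plate x ext [-0.0423 -0.0421  0.0396  0.0397] z med 0.0164
top tops 266 ext [-0.0253 -0.0399  0.0581] [0.0244 0.0375 0.0677] mean [-0.0009 -0.0013  0.064 ]
  plate x ext [-0.0424 -0.0424  0.0393  0.0399] z med 0.0181
lifter (array([ 0.3779085 ,  0.25045546, -0.13339116,  0.07639825]), np.float64(0.0009414724860799997), np.float64(0.000898592592205659)) top z 0.10064073984181228
carton/a 483 [ 0.8018 -0.0213  0.0509]
carton/a 481 [ 0.8019 -0.0212  0.0509]
b 372 [0.4279 0.4496 0.0597]
b 373 [0.428  0.4497 0.0596]
37.5 [0.38146089 0.25014804 0.22972673] [ 0.4846954   0.44418062 -0.20625042] 0.08722261585414513
```

View pics/side20.png

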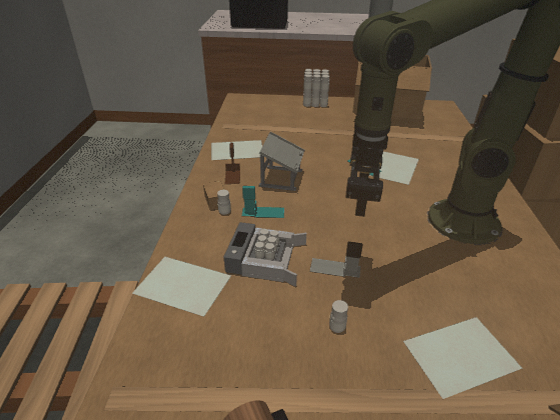

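View pics/top20.png

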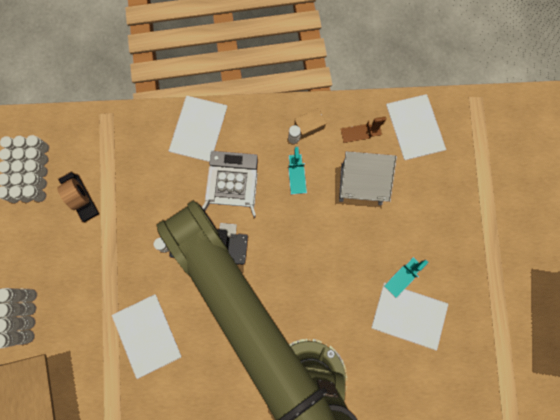

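The tray is home at side (266,247), the lifter stands upright at side (350,260), and the bystanders have not moved.

```bash
python3 -c "
from cell import *
print(sign_off())"
```

```text
the job is handed in; nothing more can be done
None
```

The tray is home in the check bay and the lifter stands free on the bench. I handed the job in after 37.5 s (limit 72 s); no verdict is reported.

**What I did:** I gripped the black-grip lifter, slid it under the tray at 25°, lifted the tray off, levelled it and ran it into the bay. When I set it down, the blade tip had met the back stop and the tray was about 8 mm short. I drew the lifter out and pushed the tray home with the blade tip until the force rose. Then I set the lifter down and released it.

**Last checks:**
- **Tray:** both cameras put it about 1 mm or less from home in x. In y they put it at +3 mm (side) and -1 mm (top). It sits level at floor height.
- **Lifter:** it stands upright, with its grip fitted at about 76 mm and the bench reading about 1 mm low in that camera.
- **Bystanders:** the carton and both loose bottles show no shift in the side camera.
- **Robot:** it is clear of everything.

**Errors and disagreements on the way:** my first rack fit was wrong and was redone before I moved in. The fits of the tray on the lifter read it 6 to 10 mm ahead of the heel, but it was really against it, which is why the extra push was needed.

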